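# Buried carton to the inspection board

### The arm

A 6-joint arm with a two-finger parallel gripper is mounted at the origin on the work surface. World frame = base frame: x ahead of the robot, y to its left, z up, the work surface at z = 0. Lengths are in mm, angles in rad, forces in N, time in s.
With the tool pointing down it reaches from about 275 to 1000 mm from the base axis. Payload 8.4 kg.
Tool frame: the origin (TCP) lies at the very end of the fingers, on their centre line; the grasp point (between the pads) lies behind it (r.grip_point_offset is the x of the grasp point in the tool frame, in mm); x points along the fingers, z is the direction in which the jaws open and shut, and the axes are right-handed (so a half turn about x gives the same grasp; the last joint's range is limited). The gripper opens to 85 mm and grips with 20 to 120 N. Pads are 22 mm wide; open, the fingers measure 114 mm over their backs; the gripper's body (76 mm by 85 mm) begins 54 mm behind the grasp point. The pads swing forward as they close: fully open they stand 13 mm farther back than shut.
Start: joints at [-1.264, 0.353, 1.633, -0, 1.155, -0.002], TCP at [189.946, -595.44, 231.281] pointing down, gripper open.
Joint ranges: [-2.63, 2.63], [-0.92, 2.1], [0.06, 2.66], [-1.3, 4.44], [0, 2.69], [-3.02, 3.02]. Speed limits (rad/s): [2.22, 2.22, 2.79, 3.14, 3.14, 3.14].

### API

Orientations are given as [roll, pitch, yaw] about the fixed x, y, z axes, in that order (R = Rz(yaw) Ry(pitch) Rx(roll)).
In Python, from rig import r, vision, order gives the robot as it stands. The module is installed in compiled form; this text tells all that it offers.
- The arm moves only by the tool step_arm, never from a script. Its argument "rows" is a list of rows, each a list of 7 numbers: the shift along the world's x, y, z in mm, then the turn, a rotation vector about the world's x, y, z in rad, then the finger opening in mm, from 0 to 85.4. A call has exactly 8 rows; each row is the pose to reach, as a shift and turn from the pose measured when the call began; what a row does not reach only later rows make up. A row lasts 1/8 s, in which the tool goes at most 62.5 mm and 10.7 degrees, less where a joint would pass 70% of its speed; a pose out of reach is approached as far as the arm can. A call with a gripper value outside its range is refused whole. The fingers move at their own pace and stop on an object; "force" is the grip in N (left out, the last holds). Time passes only in rows, so rows that repeat a pose let the fingers close, or fill a call up. It gives the time, the measured TCP pose, the force and the opening at its end, in the units of the state.
- r.sense(): the state, without advancing time (a new reading comes with each control period).
- vision.grab_frame(name): name is "scene" or "top" or "wrist"; returns (picture, depth): 420x560x3 uint8, red, green, blue; 420x560 float32, mm along the optical axis (not along the pixel's ray), 0 where there is no reading.
- vision.camera_info(name): a dict with "K" (3x3 intrinsics, pixels), "origin" and "attitude" of the camera in the world; the wrist camera has in their place "tool_from_camera" (4x4, takes a point from camera to tool coordinates, whose origin is the TCP and whose axes are the tool frame's). Camera axes: x right, y down, z forward; pixel columns grow to the right and rows downward; lengths in mm; the calibration is good to about 2 mm. The wrist camera is an equidistant fisheye: a pixel r from the principal point sees the ray r / f radians off the axis. A picture is of the moment at which its call begins: read the wrist's pose just before it. camera_info takes no time and is no camera call.
- order.sign_off(): hands the job in, once; it reports no verdict.
The state is a dict: "clock": time; "qpos": joint angles; "qvel": joint speeds; "joint_efforts": joint torques, N m; "eef_pos": TCP position; "tcp_rot": TCP orientation; "contact_force": force on the tool from outside, world axes, zero at the start; "wrist_torque": the same for the moment, N m; "opening": opening from 0.0 (shut) to 1.0 (fully open).
Only numpy, scipy, OpenCV 4.12 (cv2) and the standard library are available. Lean on these libraries where they do the work, as an engineer would, in place of code of your own. Each camera call takes 0.05 s, during which the arm holds its last target.

### The job

The carton with the blue lid is next for inspection, but it lies in the middle of a pile. Lift off the carton on top of it and set it aside, lay the blue-lidded carton centred and lengthwise on the black pad of the aluminium board, then put the carton you set aside squarely back on the carton that is left of the pile, leaving that one where it stands. Keep both cartons level all the while.

Things in the scene. Friction and masses are not known exactly. Their poses are not given: they have to be found in the camera images.
- target_carton: The wanted carton: slim brown cardboard carton with a blue lid (top and upper 26 mm of the sides), 150 x 56 x 44 mm (x, y, z), rigid, solid, 0.17 to 0.33 kg; origin at the centre of its underside, x along its length, z up; grip it across its 56 mm width at mid-length. At the start it is the middle one of a pile of three, its underside 44 mm above the bench.
- upper_carton: The carton on top of the blue-lidded one: brown with a light brown lid and a blank white label on the lid and both ends, 150 x 56 x 44 mm (x, y, z), rigid, solid, 0.17 to 0.33 kg; origin at the centre of its underside, x along its length, z up; grip it across its 56 mm width at mid-length. At the start its underside is 88 mm above the bench and its top at 132 mm; each lies within 6 mm and 3 degrees of the one below.
- base_carton: The lowest carton of the same pile, brown with a light brown lid, no label, loose on the bench, 150 x 56 x 44 mm (x, y, z), rigid, solid, 0.17 to 0.33 kg; origin at the centre of its underside, x along its length, z up. Elsewhere: a like pile with a green middle lid, 132 mm high, and two things under 55 mm; carry cartons with the underside over 160 mm to clear all.
- board: Fixed aluminium board, 260 x 270 x 12 mm; origin: centre of its underside, on the bench. Black pad (170 x 76 mm, flush with the top at height 12 mm) centred at x 0, y +75 mm in its frame; the carton's length goes along board x. Free parking bay with yellow corner marks at x 0, y -75 mm. A switch box 42 mm high over the bench fills x 99 to 129 mm, 100 mm wide. Nothing else is on the board.

How it is judged:
By the outcome, as a careful person would: the job done as asked, in the order asked, and still so for the second after the job is handed in, with the robot touching nothing.
It also fails if it takes over 72 s, if anything falls off the work surface, if the arm or the gripper's body presses on something with over 40 N, if the wrist force passes 120 N, or if a joint passes its speed limit or range.

## Working session

There is one attempt and no reset: what is moved stays moved. The work goes in short steps, Python scripts to look and compute and a tool call to move; the robot and the scene stay as the last step left them, time stands still between calls to the robot, and variables do not carry over. Pictures are saved under pics/ and viewed, and the job is handed in when it is done.

Besides the shell and the picture viewer there is one more tool, called after "Call:" as name(argument=value, ...), one argument or row to a line, values as JSON. step_arm: Moves the arm, as the interface text tells. Its arguments: {"type":"object","properties":{"rows":{"type":"array"},"force":{"type":"number"}},"required":["rows"]}

```bash
mkdir -p pics; ls; python3 - <<'E'
from rig import r,vision,order
import cv2,numpy as np
s=r.sense();print(s, r.grip_point_offset)
for n in ["scene","top"]:
    i=vision.camera_info(n);print(n,i)
    p,d=vision.grab_frame(n);np.savez(f"{n}0.npz",p=p,d=d)
    cv2.imwrite(f"pics/{n}0.png",p[:,:,::-1])
print(vision.camera_info("wrist"))
E
```

```text
pics
{'clock': 0.0, 'qpos': array([-1.26439524e+00,  3.53675905e-01,  1.63414200e+00, -7.08029143e-06,
        1.15517368e+00, -2.38786556e-03]), 'qvel': array([ 0.00084723, -0.00020226, -0.0003644 ,  0.00093542, -0.00101187,
       -0.00091236]), 'joint_efforts': array([ 2.09699261e-03, -6.05240107e+01, -3.42064154e+01,  1.70153658e-04,
        9.52205941e-03,  1.09241640e-05]), 'eef_pos': array([ 189.80293582, -594.98574385,  230.5409695 ]), 'tcp_rot': array([-3.1393531 ,  1.56939738,  1.8818277 ]), 'contact_force': array([ 0.40452284, -0.20984213,  0.52629076]), 'wrist_torque': array([-0.03467056,  0.02505795, -0.04961519]), 'opening': 0.9980240776062661} -18.700000000000003
scene {'K': array([[442.83841762,   0.        , 285.52684286],
       [  0.        , 442.83841762, 218.05201287],
       [  0.        ,   0.        ,   1.        ]]), 'origin': array([1096.45206609, -514.36850808,  657.4699846 ]), 'attitude': array([-2.20089327, -0.01578954,  0.86452029])}
top {'K': array([[417.85899062,   0.        , 284.22306607],
       [  0.        , 417.85899062, 211.38167694],
       [  0.        ,   0.        ,   1.        ]]), 'origin': array([413.699397  ,   7.23800282, 955.52196251]), 'attitude': array([-3.03084530e+00, -2.57737418e-03, -1.56208513e+00])}
{'K': array([[325.1922621 ,   0.        , 277.45674639],
       [  0.        , 325.1922621 , 211.58635621],
       [  0.        ,   0.        ,   1.        ]]), 'tool_from_camera': array([[-1.69765187e-04, -2.64019570e-01,  9.64517308e-01,
        -1.42448703e+02],
       [ 3.56000707e-04, -9.64517277e-01, -2.64019499e-01,
         6.64199029e+01],
       [ 9.99999922e-01,  2.98547524e-04,  2.57732610e-04,
         3.71228438e-03],
       [ 0.00000000e+00,  0.00000000e+00,  0.00000000e+00,
         1.00000000e+00]])}
```

View pics/scene0.png

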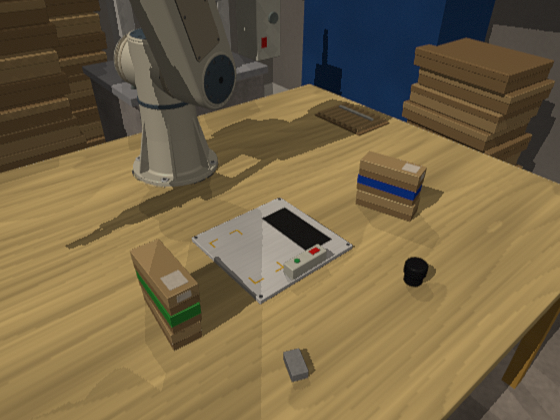

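View pics/top0.png

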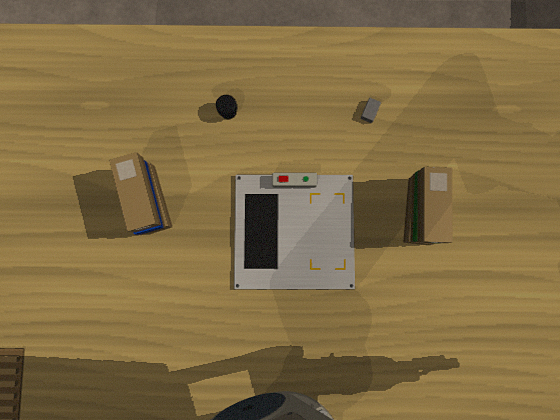

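The scene view shows the blue-banded pile at about (390,185), the green one at (168,295), and the board in the middle with its pad at (297,228). In the top view the blue pile's lid is around (138,193), the pad is at (261,231) and the bay at (327,231). Next I'll measure these.

```bash
cat > h.py <<'E'
import numpy as np,cv2
from scipy.spatial.transform import Rotation as Ro
from rig import r,vision,order
def cam(n):
    i=vision.camera_info(n);return i["K"],Ro.from_euler('xyz',i["attitude"]).as_matrix(),i["origin"]
def ray(n,uv):
    K,R,o=cam(n);uv=np.atleast_2d(uv).astype(float)
    d=np.c_[(uv[:,0]-K[0,2])/K[0,0],(uv[:,1]-K[1,2])/K[1,1],np.ones(len(uv))]
    return o,d@R.T
def plane(n,uv,z):
    o,d=ray(n,uv);return o+d*((z-o[2])/d[:,2])[:,None]
def proj(n,P):
    K,R,o=cam(n);c=(np.atleast_2d(P)-o)@R;q=c@K.T;return q[:,:2]/q[:,2:]
def cloud(n,d):
    v,u=np.mgrid[:420,:560];o,dd=ray(n,np.c_[u.ravel(),v.ravel()])
    P=o+dd*d.ravel()[:,None];P[d.ravel()==0]=np.nan;return P.reshape(420,560,3)
def tri(n1,a,n2,b):
    o1,d1=ray(n1,a);o2,d2=ray(n2,b);d1=d1[0];d2=d2[0]
    A=np.c_[d1,-d2];t=np.linalg.lstsq(A,o2-o1,rcond=None)[0]
    p,q=o1+t[0]*d1,o2+t[1]*d2;return (p+q)/2,np.linalg.norm(p-q)
E
python3 - <<'E'
from h import *
for n in ["top","scene"]:
    f=np.load(n+"0.npz");C=cloud(n,f["d"]);p=f["p"]
    for nm,box in [("blue",(250,500,170,420)),("green",(250,550,-450,-250))]:
        m=(C[...,2]>118)&(C[...,2]<148)&(C[...,0]>box[0])&(C[...,0]<box[1])&(C[...,1]>box[2])&(C[...,1]<box[3])
        m2=m.copy()
        print(n,nm,m.sum(),np.nanmedian(C[m],0),np.percentile(C[m][:,2],[5,50,95]))
        rc=cv2.minAreaRect(C[m&(np.abs(C[...,2]-np.median(C[m][:,2]))<4)][:,:2].astype(np.float32));print(rc)
    t=(abs(C[...,0]-400)<120)&(abs(C[...,1])<60);print("z board",np.nanpercentile(C[t][:,2],[10,50,90]))
    g=p.max(2)
    cm=(g<45)&(abs(C[...,2]-12)<12)&(abs(C[...,0]-370)<150)&(abs(C[...,1]-50)<130)
    cm=cv2.morphologyEx(cm.astype(np.uint8),cv2.MORPH_OPEN,np.ones((3,3)))
    cs=max(cv2.findContours(cm,0,2)[0],key=cv2.contourArea).reshape(-1,2)
    W=plane(n,cs,12)[:,:2].astype(np.float32);print(n,"pad",cv2.minAreaRect(W))
    hsv=cv2.cvtColor(p,cv2.COLOR_RGB2HSV)
    al=((hsv[...,1]<40)&(hsv[...,2]>90)&(abs(C[...,2]-12)<10)&(abs(C[...,0]-370)<190)&(abs(C[...,1])<190)).astype(np.uint8)
    cs=np.concatenate([c for c in cv2.findContours(al,0,2)[0] if cv2.contourArea(c)>100]).reshape(-1,2)
    print(n,"board",cv2.minAreaRect(plane(n,cs,12)[:,:2].astype(np.float32)))
    big=cv2.resize(p[130:260,90:370] if n=="top" else p[140:310,180:440],None,fx=2.8,fy=2.8,interpolation=cv2.INTER_CUBIC)
    cv2.imwrite(f"pics/{n}0z.png",big[:,:,::-1])
E
```

```text
top blue 486 [485.40790601 294.66398664 130.83956662] [123.03348705 130.83956662 133.29444329]
((489.41595458984375, 293.5018005371094), (38.172454833984375, 56.95781707763672), 16.71471405029297)
top green 1592 [ 498.51970722 -297.70554827  130.94972227] [126.38563787 130.94972227 133.38842689]
((498.9307556152344, -299.0897216796875), (58.263328552246094, 103.0245132446289), 87.97704315185547)
z board [-1.44632535 10.31988027 12.89996819]
top pad ((454.8450927734375, 58.91815185546875), (128.5030059814453, 70.41595458984375), 0.6237240433692932)
top board ((454.0928649902344, -16.81622314453125), (213.8156280517578, 268.3157043457031), 0.4886738955974579)
scene blue 151 [488.67437905 287.828789   131.0993136 ] [120.29716706 131.0993136  132.71732249]
((484.69415283203125, 291.81927490234375), (30.64052963256836, 61.0363883972168), 1.1860891580581665)
scene green 1283 [ 502.30282595 -301.623077    131.20663497] [126.90979053 131.20663497 132.7159557 ]
((499.3820495605469, -298.420166015625), (57.504737854003906, 101.87357330322266), 87.76388549804688)
z board [-0.94055446 10.75987131 12.47639799]
scene pad ((457.06060791015625, 59.544437408447266), (128.27711486816406, 70.64957427978516), 0.4649060368537903)
scene board ((455.67913818359375, -19.0732421875), (211.40512084960938, 271.8976745605469), 0.3175406754016876)
```

View pics/top0z.png

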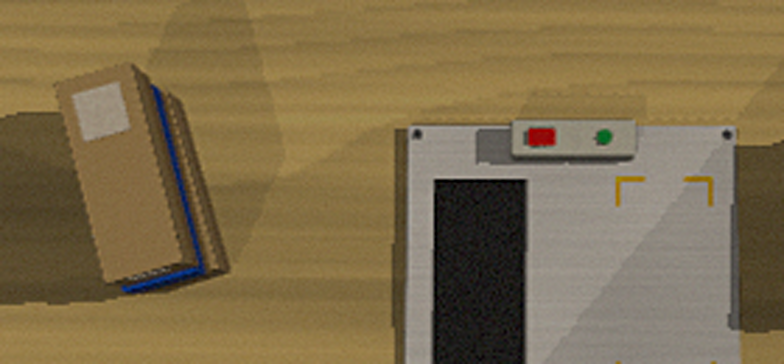

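View pics/scene0z.png

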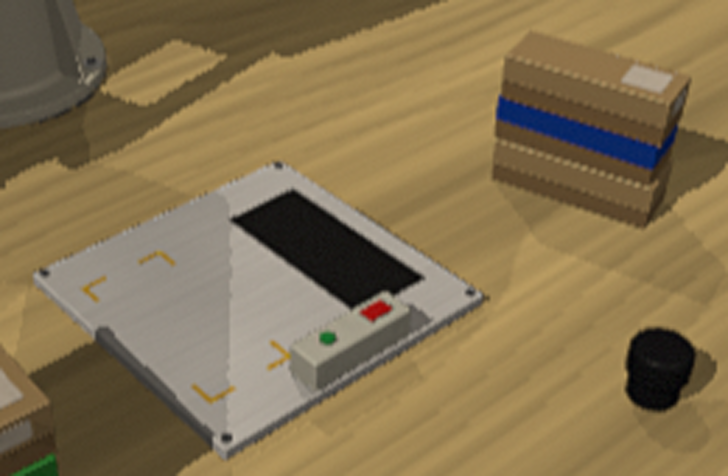

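```bash
python3 - <<'E'
from h import *
for n in ["top","scene"]:
    f=np.load(n+"0.npz");C=cloud(n,f["d"]);p=f["p"]
    for nm,box in [("blue",(380,700,150,450)),("green",(350,650,-450,-200))]:
        m=(abs(C[...,2]-131)<5)&(C[...,0]>box[0])&(C[...,0]<box[1])&(C[...,1]>box[2])&(C[...,1]<box[3])
        m=cv2.morphologyEx(m.astype(np.uint8),cv2.MORPH_OPEN,np.ones((3,3)))
        cs=max(cv2.findContours(m,0,2)[0],key=cv2.contourArea).reshape(-1,2)
        print(n,nm,m.sum(),np.median(C[m>0][:,2]),cv2.minAreaRect(plane(n,cs,132)[:,:2].astype(np.float32)))
        if nm=="blue": print(cv2.boxPoints(cv2.minAreaRect(cs.astype(np.float32))))
    g=p.max(2)
    cm=((g<55)&(abs(C[...,2]-12)<12)&(abs(C[...,0]-450)<130)&(abs(C[...,1]-60)<60)).astype(np.uint8)
    cm=cv2.morphologyEx(cm,cv2.MORPH_CLOSE,np.ones((3,3)));cm=cv2.morphologyEx(cm,cv2.MORPH_OPEN,np.ones((3,3)))
    cs=max(cv2.findContours(cm,0,2)[0],key=cv2.contourArea).reshape(-1,2)
    rc=cv2.minAreaRect(plane(n,cs,12)[:,:2].astype(np.float32));print(n,"pad",rc)
    M=cv2.moments(cm,True);print("centroid",plane(n,[[M['m10']/M['m00'],M['m01']/M['m00']]],12))
    hsv=cv2.cvtColor(p,cv2.COLOR_RGB2HSV)
    ye=((hsv[...,0]>15)&(hsv[...,0]<32)&(hsv[...,1]>110)&(abs(C[...,2]-12)<8)&(abs(C[...,0]-450)<105)&(abs(C[...,1]+93)<60)).astype(np.uint8)
    for c in cv2.findContours(ye,0,2)[0]:
        if len(c)>6:
            w=plane(n,c.reshape(-1,2),12);print("  yellow",len(c),w.min(0)[:2].round(1),w.max(0)[:2].round(1))
# screws
E
```

```text
top blue 2159 131.17205763707284 ((543.2705078125, 309.2537841796875), (151.13052368164062, 57.98249435424805), 17.10647964477539)
[[108.50088 159.08675]
 [137.07788 151.63188]
 [155.90619 223.80711]
 [127.32919 231.26198]]
top green 2170 131.15538788988448 ((523.1354370117188, -298.700439453125), (57.85702896118164, 150.31150817871094), 87.95560455322266)
top pad ((474.4947509765625, 58.51908874511719), (167.50799560546875, 73.37845611572266), 0.2475864142179489)
centroid [[474.69979088  58.55899718  12.        ]]
  yellow 7 [ 389.9 -131.6] [ 412.3 -109.1]
  yellow 7 [389.4 -75.5] [411.7 -53.1]
scene blue 803 131.3269432947783 ((549.4911499023438, 305.9995422363281), (152.2392120361328, 65.4392318725586), 17.222063064575195)
[[360.05664 162.3019 ]
 [363.79248 149.22643]
 [426.52832 167.15096]
 [422.79248 180.22643]]
scene green 2030 131.37513971823302 ((527.9793090820312, -300.7593078613281), (58.506290435791016, 154.99990844726562), 88.1739273071289)
scene pad ((475.57635498046875, 59.42781066894531), (165.15786743164062, 71.4745101928711), 0.6879896521568298)
centroid [[477.82652153  59.37441482  12.        ]]
  yellow 20 [ 390.4 -130.8] [ 411.8 -108.4]
  yellow 15 [390.3 -72.3] [411.8 -51. ]
```

```bash
cat >> h.py <<'E'
def state():
    s=r.sense();R=Ro.from_euler('xyz',s["tcp_rot"]).as_matrix();return s,s["eef_pos"],R
def jawyaw(R): return np.degrees(np.arctan2(R[1,2],R[0,2]))
def plan(pos,jaw):
    """shift and turn to TCP pos, tool down, jaw axis at yaw deg (mod 180, nearest)"""
    s,p,R=state();c=[]
    for k in (0,180):
        a=np.radians(jaw+k);z=np.array([np.cos(a),np.sin(a),0]);x=np.array([0,0,-1.]);T=np.c_[x,np.cross(z,x),z]
        c.append(Ro.from_matrix(T@R.T).as_rotvec())
    c.sort(key=np.linalg.norm)
    print("t",round(s["clock"],2),"tcp",p.round(1),"jaw",round(jawyaw(R),2),"q",s["qpos"].round(2),"open",round(s["opening"],3),"F",s["contact_force"].round(1))
    print("shift",(np.array(pos)-p).round(2),"turn",c[0].round(4),"alt",c[1].round(4))
E
python3 - <<'E'
from h import *
print(tri("top",[109,159],"scene",[427,167]),tri("top",[137,151.6],"scene",[422.8,180.2]),tri("top",[156,224],"scene",[360,162]),)
plan([543,309,300],107.1)
s,p,R=state();print(R.round(3))
E
```

```text
(array([609.28052747, 360.33939863, 131.003853  ]), np.float64(2.764800336076068)) (array([630.22735014, 310.97586899, 121.38636431]), np.float64(9.896979165429679)) (array([480.18887486, 263.49134129, 122.69293194]), np.float64(4.466709792545624))
t 0.1 tcp [ 189.8 -595.   230.6] jaw -72.31 q [-1.26  0.35  1.63  0.    1.16 -0.  ] open 1.002 F [ 0.2  0.2 -0.1]
shift [353.18 904.05  69.35] turn [-0.0012 -0.0004 -0.0103] alt [ 6.0000e-04 -1.8000e-03  3.1312e+00]
[[-0.     0.953  0.304]
 [ 0.001  0.304 -0.953]
 [-1.     0.    -0.001]]
```

The lid measures 151x58 mm centred near (543,309), yaw 17.1°. Its height reads 131.2 mm by depth in both cameras and 131 mm at one triangulated corner. The other two scene corners are unreliable because they come from a perspective box. The pad is at (475,59), yaw about 0.4°. I'll move over the pile for a wrist look.

Call:
step_arm(
  rows=[
    [20,55,12,0,0,0,85],
    [40,110,24,0,0,0,85],
    [60,165,36,0,0,0,85],
    [82,222,48,0,0,0,85],
    [104,279,60,0,0,0,85],
    [126,336,70,0,0,0,85],
    [148,393,80,0,0,0,85],
    [170,450,90,0,0,0,85],
  ],
)

```text
clock: 1.1
eef_pos: [360.0, -143.2, 321.0]
tcp_rot: [2.661, 1.57, 1.398]
contact_force: [0.6, -0.5, -0.3]
opening: 0.994
```

```bash
python3 -c "
from h import *
plan([543,309,310],107.1)"
```

```text
t 1.1 tcp [ 360.  -143.2  321. ] jaw -72.34 q [-0.38 -0.13  1.98  0.    1.29  0.88] open 0.994 F [ 0.6 -0.5 -0.3]
shift [183.02 452.18 -11.02] turn [-0.001   0.0002 -0.0098] alt [-3.0000e-04 -1.6000e-03  3.1318e+00]
```

Call:
step_arm(
  rows=[
    [22,55,0,0,0,0,85],
    [45,110,0,0,0,0,85],
    [67,166,0,0,0,-0.002,85],
    [90,222,0,0,0,-0.004,85],
    [113,278,-3,0,0,-0.006,85],
    [136,335,-6,0,0,-0.008,85],
    [160,393,-9,0,0,-0.01,85],
    [183,449,-11,0,0,-0.01,85],
  ],
)

```text
clock: 2.1
eef_pos: [543.3, 307.9, 309.4]
tcp_rot: [-3.007, 1.57, 2.005]
contact_force: [1.7, -0.2, -0.7]
opening: 0.993
```

```bash
cat >> h.py <<'E'
def wgrab(tag):
    s,p,R=state();pic,d=vision.grab_frame("wrist");i=vision.camera_info("wrist")
    np.savez(f"w{tag}.npz",p=pic,d=d,pos=p,R=R,K=i["K"],T=i["tool_from_camera"]);cv2.imwrite(f"pics/w{tag}.png",pic[:,:,::-1])
    print("t",s["clock"],"tcp",p.round(1),"qv",abs(s["qvel"]).max().round(3))
def wray(f,uv):
    K=f["K"];uv=np.atleast_2d(uv).astype(float);a=(uv-K[:2,2])/K[0,0];th=np.linalg.norm(a,axis=1)
    k=np.sin(th)/np.maximum(th,1e-9);d=np.c_[a*k[:,None],np.cos(th)]
    T=f["T"];R=f["R"]@T[:3,:3];o=f["pos"]+f["R"]@T[:3,3];return o,d@R.T
def wplane(f,uv,z):
    o,d=wray(f,uv);return o+d*((z-o[2])/d[:,2])[:,None]
def wcloud(f):
    v,u=np.mgrid[:420,:560];o,d=wray(f,np.c_[u.ravel(),v.ravel()]);T=f["T"]
    zc=d@(f["R"]@T[:3,2]);t=f["d"].ravel()/zc
    P=o+d*t[:,None];P[f["d"].ravel()==0]=np.nan;return P.reshape(420,560,3)
E
python3 -c "
from h import *
wgrab('1')
f=np.load('w1.npz');C=wcloud(f);print(C[200:230:10,270:300:10].round(0))"
```

```text
t 2.1 tcp [543.3 307.9 309.4] qv 0.789
[[[532. 312. 132.]
  [536. 303. 133.]
  [538. 293. 132.]]

 [[522. 309. 131.]
  [525. 300. 132.]
  [528. 290. 132.]]

 [[512. 306. 131.]
  [516. 297. 133.]
  [518. 287. 132.]]]
```

View pics/w1.png

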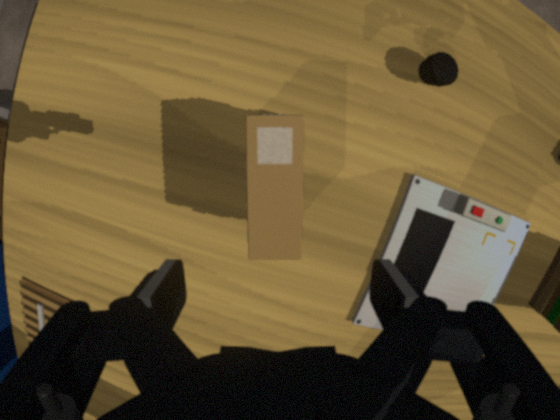

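Wrist view: the lid spans about (247–303, 114–260) with its label at (275,146), and it lines up with the jaws. The arm was still settling in this frame, so I'll step lower and take a settled one.

Call:
step_arm(
  rows=[
    [0,0,-20,0,0,0,85],
    [0,0,-40,0,0,0,85],
    [0,0,-60,0,0,0,85],
    [0,0,-80,0,0,0,85],
    [0,0,-90,0,0,0,85],
    [0,0,-90,0,0,0,85],
    [0,0,-90,0,0,0,85],
    [0,0,-90,0,0,0,85],
  ],
)

```text
clock: 3.15
eef_pos: [545.6, 314.2, 219.3]
tcp_rot: [2.502, 1.565, 1.232]
contact_force: [-0.7, 0.1, 0.0]
opening: 0.992
```

```bash
cat >> h.py <<'E'
def lid(f,z,near,tol=8,rad=130,name=None):
    C=wcloud(f);m=((abs(C[...,2]-z)<tol)&(np.hypot(C[...,0]-near[0],C[...,1]-near[1])<rad)).astype(np.uint8)
    m=cv2.morphologyEx(m,cv2.MORPH_OPEN,np.ones((3,3)))
    cs=max(cv2.findContours(m,0,2)[0],key=cv2.contourArea).reshape(-1,2)
    return cs,np.median(C[m>0][:,2])
def linecorners(f,cs,z):
    """fit 4 sides to contour on plane z; returns centre,size,yaw"""
    W=wplane(f,cs,z)[:,:2];rc=cv2.minAreaRect(W.astype(np.float32));return rc
E
python3 - <<'E'
from h import *
wgrab('2')
cor=[]
for t in '12':
    f=np.load(f'w{t}.npz');cs,zm=lid(f,132,(543,309));print(t,zm,linecorners(f,cs,132))
    W=wplane(f,cs,132)[:,:2];b=cv2.boxPoints(cv2.minAreaRect(W.astype(np.float32)))
    px=[cs[np.argmin(((W-k)**2).sum(1))] for k in b];b=sorted(zip(b.tolist(),[x.tolist() for x in px]),key=lambda q:q[0][0]);cor.append(b);print(b)
f1,f2=[np.load(f'w{t}.npz') for t in '12']
for a,b in zip(*cor):
    o1,d1=wray(f1,a[1]);o2,d2=wray(f2,b[1]);d1=d1[0];d2=d2[0]
    t=np.linalg.lstsq(np.c_[d1,-d2],o2-o1,rcond=None)[0];print((o1+t[0]*d1).round(1),np.linalg.norm(o1+t[0]*d1-o2-t[1]*d2).round(1))
E
```

```text
t 3.15 tcp [545.6 314.2 219.3] qv 0.002
1 132.12927467390392 ((543.7960815429688, 311.2330322265625), (150.9556884765625, 57.00169372558594), 17.013572692871094)
[([463.2821960449219, 316.40185546875], [248, 258]), ([479.9607849121094, 261.89483642578125], [300, 259]), ([607.63134765625, 360.57122802734375], [246, 115]), ([624.3099365234375, 306.064208984375], [303, 115])]
2 132.11906515712363 ((543.9771118164062, 311.3329162597656), (150.80030822753906, 57.31562805175781), 16.992673873901367)
[([463.4935302734375, 316.7039489746094], [246, 305]), ([480.2440185546875, 261.8905944824219], [314, 307]), ([607.710205078125, 360.7752380371094], [242, 117]), ([624.460693359375, 305.9618835449219], [320, 117])]
[461.9 316.4 126.2] 0.1
[479.5 262.9 131.2] 0.5
[607.1 360.  127.9] 0.2
[624.1 305.6 116.6] 0.5
```

View pics/w2.png

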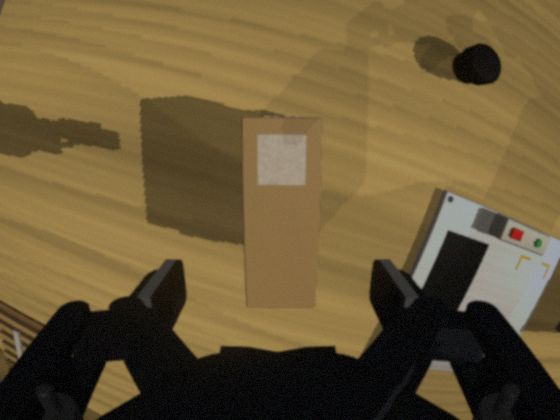

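Settled wrist fix: the lid is centred at (544.0,311.3), yaw 17.0°, 150.8x57.3 mm on the 132 plane, with depth at 132.1. The two wrist frames and the top view agree within 2 mm, except for the corner-triangulated heights: 126–131, and one at 117, since the baseline is short. Next I align.

```bash
python3 -c "
from h import *
plan([544,311.3,150],107)"
```

```text
t 3.2 tcp [545.6 314.1 219.2] jaw -72.81 q [0.52 0.37 1.64 0.   1.13 1.79] open 1.001 F [-0.1 -0.6  0.1]
shift [ -1.56  -2.81 -69.21] turn [-0.005   0.0017 -0.0034] alt [-2.6000e-03 -7.9000e-03  3.1382e+00]
```

Call:
step_arm(
  rows=[
    [-0.5,-1,-20,-0.002,0.001,-0.001,85],
    [-1.5,-2.8,-40,-0.005,0.002,-0.003,85],
    [-1.5,-2.8,-55,-0.005,0.002,-0.003,85],
    [-1.5,-2.8,-69,-0.005,0.002,-0.003,85],
    [-1.5,-2.8,-69,-0.005,0.002,-0.003,85],
    [-1.5,-2.8,-69,-0.005,0.002,-0.003,85],
    [-1.5,-2.8,-69,-0.005,0.002,-0.003,85],
    [-1.5,-2.8,-69,-0.005,0.002,-0.003,85],
  ],
)

```text
clock: 4.2
eef_pos: [544.4, 311.5, 150.8]
tcp_rot: [2.035, 1.57, 0.761]
contact_force: [-0.6, 0.5, -0.8]
opening: 0.996
```

```bash
python3 - <<'E'
from h import *
plan([544,311.3,95],107)
wgrab('3')
f=np.load('w3.npz');cs,zm=lid(f,132,(543,309));print(zm,linecorners(f,cs,132))
E
```

```text
t 4.2 tcp [544.4 311.5 150.8] jaw -72.98 q [0.52 0.44 1.7  0.   1.   1.79] open 0.996 F [-0.6  0.5 -0.8]
shift [ -0.36  -0.18 -55.82] turn [-0.0005  0.0006 -0.0004] alt [-9.0000e-04 -9.0000e-04  3.1412e+00]
t 4.2 tcp [544.4 311.5 150.8] qv 0.004
132.18025126103768 ((547.8981323242188, 312.5987548828125), (142.24560546875, 56.86957931518555), 17.08059310913086)
```

View pics/w3.png

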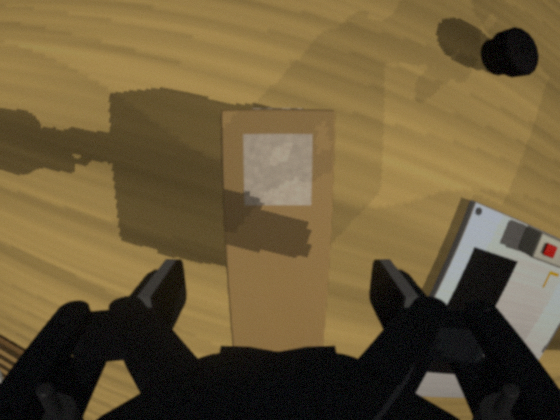

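The lid is centred between the fingers (near edge hidden under the palm at row 350), and the lateral offset is about 0.1 mm. I'll go down and close gently.

Call:
step_arm(
  rows=[
    [-0.3,-0.2,-12,0,0,0,85],
    [-0.3,-0.2,-24,0,0,0,85],
    [-0.3,-0.2,-36,0,0,0,85],
    [-0.3,-0.2,-48,0,0,0,85],
    [-0.3,-0.2,-56,0,0,0,85],
    [-0.3,-0.2,-56,0,0,0,85],
    [-0.3,-0.2,-56,0,0,0,75],
    [-0.3,-0.2,-56,0,0,0,66],
  ],
  force=30,
)

```text
clock: 5.25
eef_pos: [544.3, 311.4, 95.2]
tcp_rot: [1.938, 1.569, 0.664]
contact_force: [-0.4, -0.2, -0.7]
opening: 0.774
```

Call:
step_arm(
  rows=[
    [0,0,0,0,0,0,62],
    [0,0,0,0,0,0,58],
    [0,0,0,0,0,0,55],
    [0,0,0,0,0,0,50],
    [0,0,0,0,0,0,50],
    [0,0,0,0,0,0,50],
    [0,0,0,0,0,0,50],
    [0,0,0,0,0,0,50],
  ],
  force=30,
)

```text
clock: 6.25
eef_pos: [544.5, 311.6, 95.6]
tcp_rot: [1.91, 1.569, 0.636]
contact_force: [-0.3, -0.0, 6.2]
opening: 0.653
```

```bash
python3 - <<'E'
from h import *
plan([544,311.3,95],107)
E
```

```text
t 6.25 tcp [544.5 311.6  95.6] jaw -72.98 q [0.52 0.51 1.73 0.   0.9  1.79] open 0.653 F [-0.3 -0.   6.2]
shift [-0.48 -0.3  -0.62] turn [-0.0012  0.0016 -0.0004] alt [-2.5000e-03 -1.9000e-03  3.1412e+00]
```

Grip closed at 55.8 mm, matching the 56 mm width. I'll lift straight up.

Call:
step_arm(
  rows=[
    [0,0,0,0,0,0,50],
    [0,0,3,0,0,0,50],
    [0,0,8,0,0,0,50],
    [0,0,18,0,0,0,50],
    [0,0,34,0,0,0,50],
    [0,0,54,0,0,0,50],
    [0,0,74,0,0,0,50],
    [0,0,90,0,0,0,50],
  ],
  force=60,
)

```text
clock: 7.25
eef_pos: [544.9, 311.8, 187.8]
tcp_rot: [1.851, 1.567, 0.577]
contact_force: [0.1, -0.6, -1.3]
opening: 0.647
```

```bash
python3 - <<'E'
from h import *
plan([475.5,-91,186],90.4)
for n in ["scene","top"]:
    p,d=vision.grab_frame(n);np.savez(n+"1.npz",p=p,d=d)
    z=p[90:250,300:480] if n=="scene" else p[120:270,60:240]
    cv2.imwrite(f"pics/{n}1.png",cv2.resize(z,None,fx=3,fy=3,interpolation=cv2.INTER_CUBIC)[:,:,::-1])
    C=cloud(n,d);hsv=cv2.cvtColor(p,cv2.COLOR_RGB2HSV);k=cv2.inRange(hsv,(105,120,40),(130,255,255))>0
    m=k&(abs(C[...,2]-88)<5)&(C[...,0]>400)&(C[...,1]>150)
    print(n,m.sum())
E
```

```text
t 7.25 tcp [544.9 311.8 187.8] jaw -72.98 q [0.52 0.4  1.67 0.   1.07 1.79] open 0.647 F [ 0.1 -0.6 -1.3]
shift [ -69.43 -402.82   -1.83] turn [-0.0016  0.0035 -0.2901] alt [-5.1000e-03 -2.3000e-03  2.8515e+00]
scene 771
top 895
```

View pics/scene1.png

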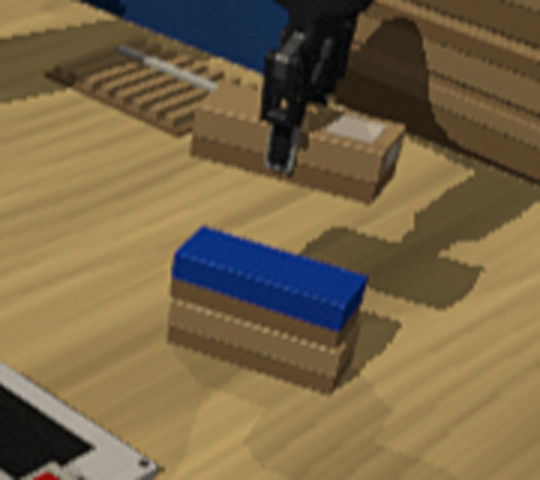

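The upper carton hangs level in the gripper at crop (300,140). The blue lid is exposed and undisturbed at crop (270,275). I'll carry the upper carton to the bay.

Call:
step_arm(
  rows=[
    [-3,-20,0,0,0.001,-0.02,50],
    [-10,-60,0,-0.001,0.002,-0.06,50],
    [-18,-108,0,-0.001,0.003,-0.11,50],
    [-27,-158,0,-0.002,0.003,-0.16,50],
    [-36,-208,0,-0.002,0.003,-0.2,50],
    [-45,-258,0,-0.002,0.003,-0.24,50],
    [-53,-308,0,-0.002,0.003,-0.27,50],
    [-61,-354,0,-0.002,0.003,-0.29,50],
  ],
)

```text
clock: 8.35
eef_pos: [482.9, -44.0, 187.8]
tcp_rot: [1.428, 1.569, -0.138]
contact_force: [1.0, -1.0, -3.9]
opening: 0.647
```

```bash
python3 - <<'E'
from h import *
plan([475.5,-91,186],90.4)
E
```

```text
t 8.35 tcp [482.9 -44.  187.8] jaw -89.7 q [-0.09  0.19  1.97 -0.    0.98  1.47] open 0.647 F [ 1.  -1.  -3.9]
shift [ -7.45 -47.01  -1.81] turn [0.0002 0.0013 0.0017] alt [ 2.1000e-03 -3.0000e-04 -3.1399e+00]
```

Call:
step_arm(
  rows=[
    [-4,-30,0,0,0.001,0.002,50],
    [-7.5,-47,0,0,0.001,0.002,50],
    [-7.5,-47,-15,0,0.001,0.002,50],
    [-7.5,-47,-40,0,0.001,0.002,50],
    [-7.5,-47,-65,0,0.001,0.002,50],
    [-7.5,-47,-80,0,0.001,0.002,50],
    [-7.5,-47,-88,0,0.001,0.002,50],
    [-7.5,-47,-88,0,0.001,0.002,50],
  ],
)

```text
clock: 9.35
eef_pos: [475.4, -90.7, 99.5]
tcp_rot: [-1.645, 1.57, 3.075]
contact_force: [-0.3, -0.1, -2.8]
opening: 0.648
```

```bash
python3 - <<'E'
from h import *
plan([475.5,-91,100],90.4)
wgrab('4')
f=np.load('w4.npz');p=f['p'];C=wcloud(f)
cm=((p.max(2)<60)&(abs(C[...,2]-12)<12)&(abs(C[...,0]-475)<110)&(abs(C[...,1]-59)<60)).astype(np.uint8)
cm=cv2.morphologyEx(cm,cv2.MORPH_CLOSE,np.ones((5,5)));cm=cv2.morphologyEx(cm,cv2.MORPH_OPEN,np.ones((3,3)))
cs=max(cv2.findContours(cm,0,2)[0],key=cv2.contourArea).reshape(-1,2)
print(cv2.minAreaRect(wplane(f,cs,12)[:,:2].astype(np.float32)))
p,d=vision.grab_frame("scene");np.savez("scene2.npz",p=p,d=d);cv2.imwrite("pics/scene2.png",p[:,:,::-1])
E
```

```text
t 9.35 tcp [475.4 -90.7  99.5] jaw -89.57 q [-0.19  0.32  2.04 -0.    0.78  1.37] open 0.648 F [-0.3 -0.1 -2.8]
shift [ 0.13 -0.3   0.51] turn [-0.     -0.0003 -0.0005] alt [ 5.000e-04 -0.000e+00  3.141e+00]
t 9.35 tcp [475.4 -90.7  99.5] qv 0.019
((474.34271240234375, 58.03948974609375), (167.3997344970703, 74.79399871826172), 0.42010703682899475)
```

View pics/w4.png

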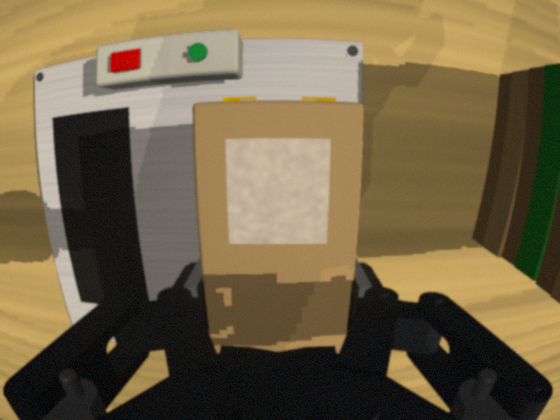

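View pics/scene2.png

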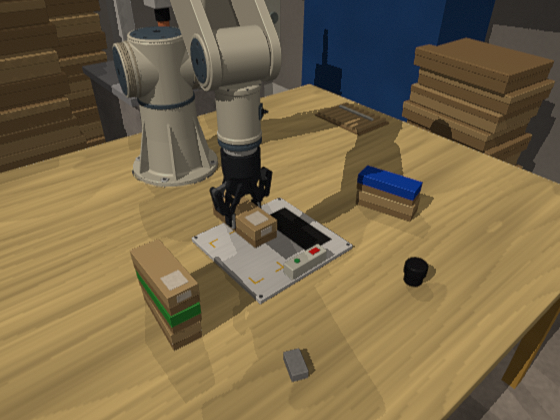

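The carton sits level over the bay, with the far yellow marks visible at (238,99) and (318,99). The pad is now measured at (474.3,58.0), yaw 0.42°, agreeing with the top view. Lowering.

Call:
step_arm(
  rows=[
    [0,-0.5,-12,0,0,0,50],
    [0,-1,-27,0,0,0,50],
    [0,-1,-42,0,0,0,50],
    [0,-1,-56,0,0,0,50],
    [0,-1,-67,0,0,0,50],
    [0,-1,-74,0,0,0,50],
    [0,-1,-78,0,0,0,50],
    [0,-1,-78,0,0,0,50],
  ],
)

```text
clock: 10.45
eef_pos: [475.9, -91.9, 22.2]
tcp_rot: [1.331, 1.57, -0.232]
contact_force: [-0.0, -0.1, -2.1]
opening: 0.648
```

Call:
step_arm(
  rows=[
    [0,0,-0.5,0,0,0,50],
    [0,0,-1,0,0,0,50],
    [0,0,-1.5,0,0,0,50],
    [0,0,-2,0,0,0,50],
    [0,0,-2.5,0,0,0,50],
    [0,0,-2.5,0,0,0,50],
    [0,0,-2.5,0,0,0,50],
    [0,0,-2.5,0,0,0,50],
  ],
)

```text
clock: 11.45
eef_pos: [476.0, -92.0, 19.7]
tcp_rot: [1.315, 1.57, -0.248]
contact_force: [-0.6, 0.6, -1.7]
opening: 0.648
```

Call:
step_arm(
  rows=[
    [0,0,-0.3,0,0,0,50],
    [0,0,-0.6,0,0,0,50],
    [0,0,-0.9,0,0,0,50],
    [0,0,-1.2,0,0,0,50],
    [0,0,-1.2,0,0,0,50],
    [0,0,-1.2,0,0,0,50],
    [0,0,-1.2,0,0,0,50],
    [0,0,-1.2,0,0,0,50],
  ],
)

```text
clock: 12.45
eef_pos: [476.0, -92.0, 19.6]
tcp_rot: [1.349, 1.569, -0.214]
contact_force: [-4.8, 1.6, 18.9]
opening: 0.649
```

Seated, with 19 N upward. Open and rise.

Call:
step_arm(
  rows=[
    [0,0,0.5,0,0,0,60],
    [0,0,0.5,0,0,0,75],
    [0,0,0.5,0,0,0,85],
    [0,0,0.5,0,0,0,85],
    [0,0,10,0,0,0,85],
    [0,0,30,0,0,0,85],
    [0,0,60,0,0,0,85],
    [0,0,100,0,0,0,85],
  ],
)

```text
clock: 13.45
eef_pos: [475.4, -91.9, 120.6]
tcp_rot: [-0.311, 1.571, -1.874]
contact_force: [0.2, -0.7, -0.2]
opening: 0.997
```

```bash
python3 - <<'E'
from h import *
plan([538,309,240],107)
E
```

```text
t 13.45 tcp [475.4 -91.9 120.6] jaw -89.58 q [-0.19  0.28  2.03 -0.    0.83  1.37] open 0.997 F [ 0.2 -0.7 -0.2]
shift [ 62.64 400.85 119.41] turn [ 1.000e-04 -0.000e+00  2.894e-01] alt [-0.0000e+00 -1.0000e-04 -2.8522e+00]
```

Call:
step_arm(
  rows=[
    [2,10,40,0,0,0.01,85],
    [8,50,75,0,0,0.04,85],
    [16,100,100,0,0,0.08,85],
    [25,155,115,0,0,0.12,85],
    [34,212,119,0,0,0.17,85],
    [43,270,119,0,0,0.21,85],
    [53,330,119,0,0,0.25,85],
    [60,380,119,0,0,0.28,85],
  ],
)

```text
clock: 14.45
eef_pos: [535.3, 290.5, 240.3]
tcp_rot: [1.734, 1.57, 0.452]
contact_force: [0.9, -0.3, 0.6]
opening: 0.995
```

Call:
step_arm(
  rows=[
    [1,9,0,0,0,0.01,85],
    [2,18,0,0,0,0.01,85],
    [2,18,-5,0,0,0.01,85],
    [2,18,-10,0,0,0.01,85],
    [2,18,-10,0,0,0.01,85],
    [2,18,-10,0,0,0.01,85],
    [2,18,-10,0,0,0.01,85],
    [2,18,-10,0,0,0.01,85],
  ],
)

```text
clock: 15.45
eef_pos: [537.4, 308.4, 230.4]
tcp_rot: [1.753, 1.57, 0.481]
contact_force: [0.1, 0.4, -0.3]
opening: 0.994
```

```bash
python3 - <<'E'
from h import *
wgrab('5')
f=np.load('w5.npz');p=f['p']
cs,zm=lid(f,88,(543,309));print(zm,linecorners(f,cs,88))
k=cv2.inRange(cv2.cvtColor(p,cv2.COLOR_RGB2HSV),(105,120,30),(130,255,255))
k[:, :150]=0
c2=max(cv2.findContours(k,0,2)[0],key=cv2.contourArea).reshape(-1,2);print("blue mask",linecorners(f,c2,88))
g=np.load('top1.npz');K=cv2.inRange(cv2.cvtColor(g['p'],cv2.COLOR_RGB2HSV),(105,120,30),(130,255,255));K[:,230:]=0
C=cloud('top',g['d']);K=((K>0)&(abs(C[...,2]-88)<6)).astype(np.uint8);c3=max(cv2.findContours(K,0,2)[0],key=cv2.contourArea).reshape(-1,2)
print("top",cv2.minAreaRect(plane('top',c3,88)[:,:2].astype(np.float32)),np.median(C[K>0][:,2]))
plan([541,311,110],107)
E
```

```text
t 15.45 tcp [537.4 308.4 230.4] qv 0.002
88.02960052512978 ((540.3969116210938, 313.23681640625), (149.72003173828125, 57.09281921386719), 16.313364028930664)
blue mask ((540.5147094726562, 313.4658508300781), (148.45156860351562, 55.61555480957031), 16.45865249633789)
top ((539.7125854492188, 310.6373291015625), (150.7216033935547, 57.9084587097168), 16.24193572998047) 86.92803819666807
t 15.5 tcp [537.3 308.5 230.4] jaw -72.86 q [ 0.52  0.35  1.65 -0.    1.15  1.79] open 0.994 F [ 0.3  0.2 -0.4]
shift [   3.7     2.53 -120.37] turn [-0.0004  0.0007 -0.0025] alt [-1.1000e-03 -6.0000e-04  3.1391e+00]
```

View pics/w5.png

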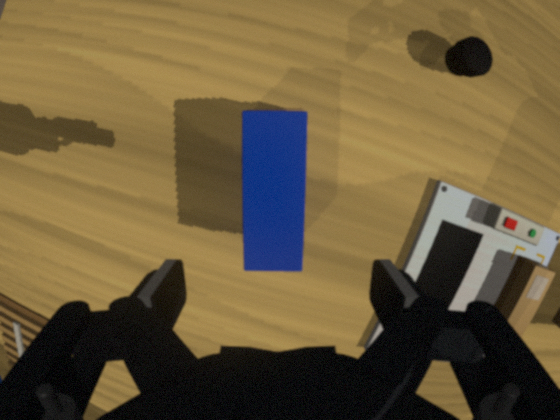

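Blue lid: centred at (540.4,313.3), yaw 16.35°, 149.7x57 mm, height 88.0 by wrist depth and 86.9 from the top camera. I'll align at 110.

Call:
step_arm(
  rows=[
    [1,1.5,-30,0,0,-0.004,85],
    [2,3.5,-60,0,0.001,-0.008,85],
    [3,4.8,-90,0,0.001,-0.013,85],
    [3,4.8,-110,0,0.001,-0.013,85],
    [3,4.8,-120,0,0.001,-0.013,85],
    [3,4.8,-120,0,0.001,-0.013,85],
    [3,4.8,-120,0,0.001,-0.013,85],
    [3,4.8,-120,0,0.001,-0.013,85],
  ],
)

```text
clock: 16.5
eef_pos: [540.9, 313.6, 111.4]
tcp_rot: [2.074, 1.569, 0.79]
contact_force: [-0.6, -0.8, -0.5]
opening: 1.0
```

```bash
python3 - <<'E'
from h import *
wgrab('6')
f=np.load('w6.npz');s,P,R=state()
cs,zm=lid(f,88,(543,309));rc=linecorners(f,cs,88);print(zm,rc)
y=np.radians(106.35);print("lateral lid - tcp",(np.array(rc[0])-P[:2])@[np.cos(y),np.sin(y)])
plan([540.4,313.2,52],106.35)
E
```

```text
t 16.5 tcp [540.9 313.6 111.4] qv 0.002
88.02992959432953 ((542.4637451171875, 313.9642333984375), (145.5653076171875, 56.91028594970703), 16.38107681274414)
lateral lid - tcp -0.019373436953138052
t 16.55 tcp [540.8 313.5 111.2] jaw -73.6 q [0.52 0.48 1.73 0.   0.93 1.81] open 0.994 F [-0.5 -0.2 -0.4]
shift [ -0.36  -0.28 -59.23] turn [-0.001   0.0009 -0.0008] alt [-1.5000e-03 -1.6000e-03  3.1408e+00]
```

Call:
step_arm(
  rows=[
    [-0.3,-0.2,-12,-0.001,0.001,0,85],
    [-0.3,-0.2,-24,-0.001,0.001,0,85],
    [-0.3,-0.2,-36,-0.001,0.001,0,85],
    [-0.3,-0.2,-48,-0.001,0.001,0,85],
    [-0.3,-0.2,-59,-0.001,0.001,0,85],
    [-0.3,-0.2,-59,-0.001,0.001,0,85],
    [-0.3,-0.2,-59,-0.001,0.001,0,75],
    [-0.3,-0.2,-59,-0.001,0.001,0,66],
  ],
  force=25,
)

```text
clock: 17.55
eef_pos: [540.8, 313.5, 52.8]
tcp_rot: [1.889, 1.57, 0.604]
contact_force: [-0.6, -0.3, -0.2]
opening: 0.773
```

Call:
step_arm(
  rows=[
    [0,0,0,0,0,0,63],
    [0,0,0,0,0,0,60],
    [0,0,0,0,0,0,58],
    [0,0,0,0,0,0,56],
    [0,0,0,0,0,0,53],
    [0,0,0,0,0,0,50],
    [0,0,0,0,0,0,50],
    [0,0,0,0,0,0,50],
  ],
  force=25,
)

```text
clock: 18.55
eef_pos: [540.9, 313.6, 52.9]
tcp_rot: [1.886, 1.57, 0.601]
contact_force: [-1.1, 0.1, 4.0]
opening: 0.655
```

Call:
step_arm(
  rows=[
    [0,0,0,0,0,0,50],
    [0,0,2,0,0,0,50],
    [0,0,6,0,0,0,50],
    [0,0,16,0,0,0,50],
    [0,0,36,0,0,0,50],
    [0,0,66,0,0,0,50],
    [0,0,100,0,0,0,50],
    [0,0,132,0,0,0,50],
  ],
  force=60,
)

```text
clock: 19.55
eef_pos: [541.1, 313.7, 187.7]
tcp_rot: [1.844, 1.568, 0.559]
contact_force: [0.2, 0.5, -2.5]
opening: 0.645
```

```bash
python3 - <<'E'
from h import *
p,d=vision.grab_frame("scene");cv2.imwrite("pics/scene3.png",p[:,:,::-1])
plan([474.6,58.4,184],90.4)
p,d=vision.grab_frame("top");np.savez("top3.npz",p=p,d=d)
C=cloud('top',d);m=((abs(C[...,2]-44)<6)&(C[...,1]>180)&(C[...,0]>400)).astype(np.uint8)
cs=max(cv2.findContours(m,0,2)[0],key=cv2.contourArea).reshape(-1,2);print(cv2.minAreaRect(plane('top',cs,44)[:,:2].astype(np.float32)),len(cs))
E
```

```text
t 19.6 tcp [543.1 314.8 192.2] jaw -73.6 q [0.52 0.39 1.67 0.   1.07 1.81] open 0.648 F [1.7 2.1 2.2]
shift [ -68.46 -256.41   -8.21] turn [-0.0033  0.0079 -0.2792] alt [-0.0114 -0.0048  2.8624]
((544.1962890625, 309.94622802734375), (151.415283203125, 57.42841720581055), 18.01302719116211) 104
```

View pics/scene3.png

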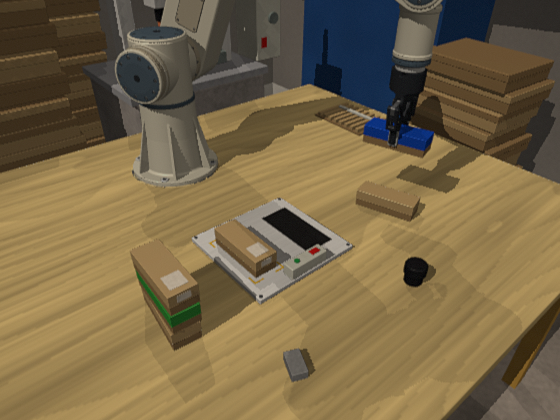

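The blue carton is lifted level at (398,138), and the base carton still stands at (388,200). I'll carry it over the pad.

Call:
step_arm(
  rows=[
    [-4,-18,0,-0.001,0.003,-0.02,50],
    [-12,-50,0,-0.002,0.005,-0.06,50],
    [-23,-92,-1,-0.003,0.007,-0.11,50],
    [-34,-136,-2,-0.003,0.008,-0.16,50],
    [-45,-178,-3,-0.003,0.008,-0.2,50],
    [-55,-214,-4,-0.003,0.008,-0.24,50],
    [-63,-240,-5,-0.003,0.008,-0.27,50],
    [-67,-256,-5,-0.003,0.008,-0.28,50],
  ],
)

```text
clock: 20.65
eef_pos: [474.5, 57.1, 184.5]
tcp_rot: [-1.584, 1.569, 3.133]
contact_force: [-0.0, 0.1, -1.9]
opening: 0.649
```

```bash
python3 - <<'E'
from h import *
plan([475.1,58.3,100],90.4)
E
```

```text
t 20.65 tcp [474.5  57.1 184.5] jaw -89.76 q [0.12 0.18 1.99 0.   0.98 1.68] open 0.649 F [-0.   0.1 -1.9]
shift [  0.56   1.17 -84.52] turn [-0.     -0.0015  0.0027] alt [-2.4000e-03  0.0000e+00 -3.1389e+00]
```

Call:
step_arm(
  rows=[
    [0.5,1,-10,0,-0.001,0.003,50],
    [0.5,1.2,-30,0,-0.001,0.003,50],
    [0.5,1.2,-55,0,-0.001,0.003,50],
    [0.5,1.2,-75,0,-0.001,0.003,50],
    [0.5,1.2,-84,0,-0.001,0.003,50],
    [0.5,1.2,-84,0,-0.001,0.003,50],
    [0.5,1.2,-84,0,-0.001,0.003,50],
    [0.5,1.2,-84,0,-0.001,0.003,50],
  ],
)

```text
clock: 21.65
eef_pos: [475.6, 58.4, 101.2]
tcp_rot: [1.784, 1.57, 0.221]
contact_force: [0.0, -0.6, -2.4]
opening: 0.646
```

```bash
python3 - <<'E'
from h import *
wgrab('7')
plan([475.1,58.3,100],90.4)
f=np.load('w7.npz');C=wcloud(f)
s,P,R=state();zt=P[2]-52.9+88
cs,zm=lid(f,zt,(475,58),rad=110);print("lid",zt,zm,linecorners(f,cs,zt))
p,d=vision.grab_frame("top");np.savez("top4.npz",p=p,d=d);cv2.imwrite("pics/top4.png",cv2.resize(p[150:310,210:380],None,fx=3.3,fy=3.3)[:,:,::-1])
E
```

```text
t 21.65 tcp [475.6  58.4 101.2] qv 0.003
t 21.7 tcp [475.5  58.4 101.1] jaw -89.59 q [0.12 0.31 2.05 0.   0.78 1.68] open 0.646 F [-0.7  0.4 -2. ]
shift [-0.42 -0.09 -1.13] turn [-0.0002  0.0007 -0.0002] alt [-1.2000e-03 -3.0000e-04  3.1414e+00]
lid 136.22974353240951 136.18707258714915 ((500.4979248046875, 58.65516662597656), (99.27030944824219, 79.50991821289062), 0.4358392357826233)
```

View pics/w7.png

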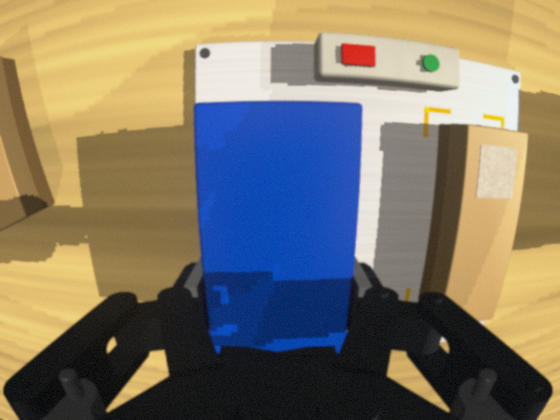

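View pics/top4.png

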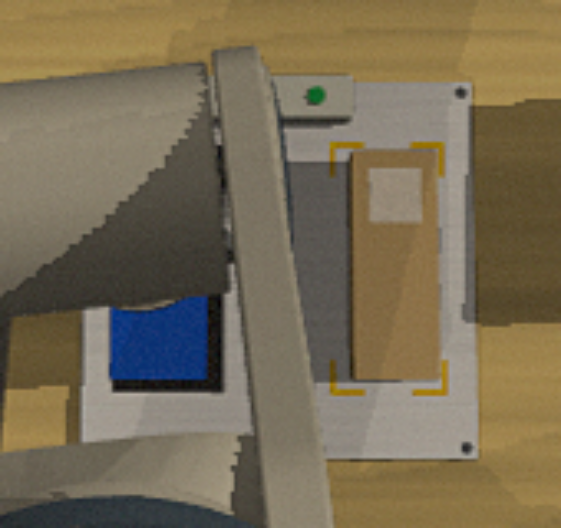

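The held lid is level: depth 136.2 against 136.2 expected. Its far edge is at x 550.1, so the centre is at about (475.1,58.5). The top view shows the upper carton inside its yellow marks at crop (395,265). I'll lower the blue carton.

Call:
step_arm(
  rows=[
    [-0.6,-0.2,-12,0,0,0,50],
    [-0.6,-0.2,-27,0,0,0,50],
    [-0.6,-0.2,-42,0,0,0,50],
    [-0.6,-0.2,-56,0,0,0,50],
    [-0.6,-0.2,-67,0,0,0,50],
    [-0.6,-0.2,-74,0,0,0,50],
    [-0.6,-0.2,-78,0,0,0,50],
    [-0.6,-0.2,-78,0,0,0,50],
  ],
)

```text
clock: 22.75
eef_pos: [474.9, 58.2, 23.0]
tcp_rot: [1.811, 1.57, 0.248]
contact_force: [-0.4, -0.6, -2.9]
opening: 0.651
```

```bash
python3 - <<'E'
from h import *
plan([475,58.2,21],90.4)
E
```

```text
t 22.75 tcp [474.9  58.2  23. ] jaw -89.59 q [0.12 0.45 2.09 0.   0.6  1.68] open 0.651 F [-0.4 -0.6 -2.9]
shift [ 0.14  0.05 -2.  ] turn [-0.0001  0.0005 -0.0002] alt [-8.0000e-04 -2.0000e-04  3.1414e+00]
```

Call:
step_arm(
  rows=[
    [0,0,-0.5,0,0,0,50],
    [0,0,-1,0,0,0,50],
    [0,0,-1.5,0,0,0,50],
    [0,0,-1.9,0,0,0,50],
    [0,0,-2.2,0,0,0,50],
    [0,0,-2.2,0,0,0,50],
    [0,0,-2.2,0,0,0,50],
    [0,0,-2.2,0,0,0,50],
  ],
)

```text
clock: 23.75
eef_pos: [474.9, 58.1, 21.0]
tcp_rot: [1.797, 1.57, 0.234]
contact_force: [-2.1, -0.4, 6.0]
opening: 0.647
```

Seated (force went from -2.9 to +6.0 N). Release.

Call:
step_arm(
  rows=[
    [0,0,0,0,0,0,60],
    [0,0,0,0,0,0,75],
    [0,0,0,0,0,0,85],
    [0,0,0,0,0,0,85],
    [0,0,12,0,0,0,85],
    [0,0,32,0,0,0,85],
    [0,0,62,0,0,0,85],
    [0,0,100,0,0,0,85],
  ],
)

```text
clock: 24.75
eef_pos: [474.4, 58.1, 122.3]
tcp_rot: [-1.62, 1.571, 3.099]
contact_force: [-0.3, 0.3, 0.6]
opening: 0.992
```

Call:
step_arm(
  rows=[
    [-5,-10,25,0,0,0,85],
    [-12,-30,50,0,0,0,85],
    [-20,-60,75,0,0,0,85],
    [-20,-90,90,0,0,0,85],
    [-20,-110,90,0,0,0,85],
    [-20,-110,90,0,0,0,85],
    [-20,-110,90,0,0,0,85],
    [-20,-110,90,0,0,0,85],
  ],
)

```text
clock: 25.75
eef_pos: [454.3, -51.2, 212.2]
tcp_rot: [-1.997, 1.57, 2.723]
contact_force: [-0.1, -0.0, -0.2]
opening: 0.996
```

```bash
python3 - <<'E'
from h import *
wgrab('8')
f=np.load('w8.npz');p=f['p'];C=wcloud(f)
hsv=cv2.cvtColor(p,cv2.COLOR_RGB2HSV)
k=(cv2.inRange(hsv,(105,120,30),(130,255,255))>0)&(abs(C[...,2]-56)<5)
cs=max(cv2.findContours(k.astype(np.uint8),0,2)[0],key=cv2.contourArea).reshape(-1,2);print("blue",np.median(C[k][:,2]),linecorners(f,cs,56))
cs,zm=lid(f,56,(475,-92),rad=95,tol=5);print("upper",zm,linecorners(f,cs,56))
plan([475,-92,75],90.4)
# board screws
for n in ('8','4','5'):
  f=np.load(f'w{n}.npz');p=f['p'];C=wcloud(f)
  a=((p.max(2)<75)&(abs(C[...,2]-12)<8)).astype(np.uint8)
  for c in cv2.findContours(a,0,2)[0]:
    if 8<cv2.contourArea(c)<150:
        w=wplane(f,c.reshape(-1,2),12).mean(0)
        if 330<w[0]<620 and -170<w[1]<210: print(n,'screw?',cv2.contourArea(c),c.reshape(-1,2).mean(0).round(),w.round(1))
E
```

```text
t 25.75 tcp [454.3 -51.2 212.2] qv 0.002
blue 55.98007176443858 ((474.99493408203125, 56.535072326660156), (149.20286560058594, 57.795387268066406), 0.4623538851737976)
upper 56.14709553026174 ((475.6186828613281, -92.13088989257812), (150.41635131835938, 57.22976303100586), 0.5819516777992249)
t 25.8 tcp [454.3 -51.2 212.2] jaw -89.54 q [-0.12  0.11  2.    0.    1.03  1.45] open 0.999 F [ 0.1  0.3 -0.2]
shift [  20.74  -40.77 -137.16] turn [-0.0002 -0.0007 -0.0011] alt [ 1.1000e-03 -3.0000e-04  3.1405e+00]
8 screw? 8.5 [365.  57.] [ 598.2 -142.6   12. ]
4 screw? 12.5 [40. 76.] [596.1 111.6  12. ]
4 screw? 14.5 [352.  51.] [ 597.5 -142.8   12. ]
5 screw? 16.5 [368. 341.] [362.6 119.9  12. ]
5 screw? 17.0 [375. 328.] [386.5 120.8  12. ]
5 screw? 40.5 [486. 214.] [586.5  29.7  12. ]
5 screw? 50.5 [417. 236.] [528.1 122.   12. ]
```

View pics/w8.png

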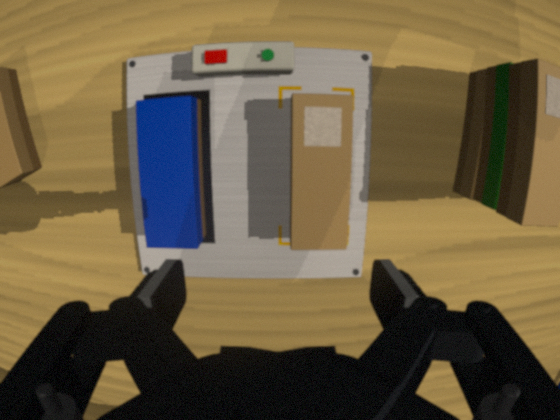

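The blue carton lies flat on the pad (lid z 56.0, centre about (475,57), yaw 0.46°). The upper carton is in the bay at (475.6,-92.1), yaw 0.6°. I'll go back to fetch it.

Call:
step_arm(
  rows=[
    [10,-20,-25,0,0,0,85],
    [21.3,-40.8,-55,0,0,0,85],
    [21.3,-40.8,-85,0,0,0,85],
    [21.3,-40.8,-110,0,0,0,85],
    [21.3,-40.8,-130,0,0,0,85],
    [21.3,-40.8,-137,0,0,0,85],
    [21.3,-40.8,-137,0,0,0,85],
    [21.3,-40.8,-137,0,0,0,85],
  ],
)

```text
clock: 26.8
eef_pos: [476.2, -92.0, 75.9]
tcp_rot: [1.545, 1.57, -0.018]
contact_force: [-0.9, 0.6, -0.6]
opening: 0.993
```

```bash
python3 - <<'E'
from h import *
plan([475.6,-92,20],90.5)
f=np.load('w8.npz')
w=wplane(f,[[131.5,63.5],[365,57.5],[148,270],[356,271.5]],12);print(w.round(1),w.mean(0).round(1))
E
```

```text
t 26.8 tcp [476.2 -92.   75.9] jaw -89.53 q [-0.19  0.36  2.05  0.    0.73  1.37] open 0.993 F [-0.9  0.6 -0.6]
shift [-5.800e-01 -2.000e-02 -5.592e+01] turn [0.     0.0005 0.0004] alt [ 9.0000e-04 -0.0000e+00 -3.1411e+00]
[[ 595.8  111.8   12. ]
 [ 597.2 -143.1   12. ]
 [ 350.8  107.4   12. ]
 [ 353.7 -145.6   12. ]] [474.4 -17.4  12. ]
```

The screws give the board centre at (474.4,-17.4), so the pad is at about (474,57.6). That agrees with the placed carton. I'll grip the upper carton again.

Call:
step_arm(
  rows=[
    [-0.5,0,-12,0,0,0,85],
    [-0.5,0,-24,0,0,0,85],
    [-0.5,0,-36,0,0,0,85],
    [-0.5,0,-48,0,0,0,85],
    [-0.5,0,-56,0,0,0,85],
    [-0.5,0,-56,0,0,0,85],
    [-0.5,0,-56,0,0,0,75],
    [-0.5,0,-56,0,0,0,66],
  ],
  force=30,
)

```text
clock: 27.8
eef_pos: [476.0, -92.1, 20.3]
tcp_rot: [1.444, 1.57, -0.119]
contact_force: [-0.3, 1.0, 0.2]
opening: 0.771
```

Call:
step_arm(
  rows=[
    [0,0,0,0,0,0,62],
    [0,0,0,0,0,0,58],
    [0,0,0,0,0,0,55],
    [0,0,0,0,0,0,50],
    [0,0,0,0,0,0,50],
    [0,0,0,0,0,0,50],
    [0,0,0,0,0,0,50],
    [0,0,0,0,0,0,50],
  ],
  force=30,
)

```text
clock: 28.8
eef_pos: [476.2, -92.1, 20.6]
tcp_rot: [1.454, 1.569, -0.109]
contact_force: [-1.3, 1.2, 5.5]
opening: 0.652
```

Call:
step_arm(
  rows=[
    [0,0,0,0,0,0,50],
    [0,0,3,0,0,0,50],
    [0,0,10,0,0,0,50],
    [0,0,30,0,0,0,50],
    [0,0,60,0,0,0,50],
    [0,0,100,0,0,0,50],
    [0,0,140,0,0,0,50],
    [0,0,165,0,0,0,50],
  ],
  force=60,
)

```text
clock: 29.8
eef_pos: [476.6, -92.1, 187.9]
tcp_rot: [1.4, 1.567, -0.163]
contact_force: [-0.1, 0.2, -2.7]
opening: 0.648
```

```bash
python3 - <<'E'
from h import *
plan([542,310,188],108)
E
```

```text
t 29.8 tcp [476.6 -92.1 187.9] jaw -89.53 q [-0.19  0.18  1.97  0.    0.98  1.37] open 0.648 F [-0.1  0.2 -2.7]
shift [6.5440e+01 4.0215e+02 1.1000e-01] turn [0.     0.0038 0.306 ] alt [ 5.4000e-03 -1.0000e-04 -2.8356e+00]
```

Call:
step_arm(
  rows=[
    [2,15,0,0,0.002,0.02,50],
    [7,45,0,0,0.004,0.06,50],
    [14,87,0,0,0.004,0.12,50],
    [21,130,0,0,0.004,0.18,50],
    [27,170,0,0,0.004,0.24,50],
    [32,200,0,0,0.004,0.28,50],
    [35,218,0,0,0.004,0.3,50],
    [36,223,0,0,0.004,0.306,50],
  ],
)

```text
clock: 30.8
eef_pos: [512.0, 131.7, 187.1]
tcp_rot: [-1.611, 1.569, -2.866]
contact_force: [-0.5, -0.8, -1.9]
opening: 0.643
```

Call:
step_arm(
  rows=[
    [0,0,0,0,0,0,50],
    [0,0,0,0,0,0,50],
    [0,0,0,0,0,0,50],
    [0,0,0,0,0,0,50],
    [0,0,0,0,0,0,50],
    [0,0,0,0,0,0,50],
    [0,0,0,0,0,0,50],
    [0,0,0,0,0,0,50],
  ],
)

```text
clock: 31.8
eef_pos: [512.0, 131.8, 187.1]
tcp_rot: [-1.608, 1.569, -2.863]
contact_force: [-0.0, -0.4, -1.7]
opening: 0.65
```

```bash
python3 - <<'E'
from h import *
wgrab('9')
f=np.load('w9.npz');C=wcloud(f)
cs,zm=lid(f,44,(544,312),rad=110,tol=6);print("base",zm,linecorners(f,cs,44))
s,P,R=state();print(jawyaw(R),R[:,0].round(4))
cs,zm=lid(f,P[2]-8.6+44,P[:2],rad=90,tol=6);print("held",P[2]-8.6+44,zm,linecorners(f,cs,P[2]+35.4))
p,d=vision.grab_frame("top");C=cloud("top",d);np.savez("top5.npz",p=p,d=d)
m=((abs(C[...,2]-43)<6)&(C[...,1]>180)&(C[...,0]>400)).astype(np.uint8)
cs=max(cv2.findContours(m,0,2)[0],key=cv2.contourArea).reshape(-1,2);print("top base",cv2.minAreaRect(plane('top',cs,44)[:,:2].astype(np.float32)))
E
```

```text
t 31.8 tcp [512.  131.8 187.1] qv 0.002
base 43.96277213128414 ((544.9874267578125, 310.46759033203125), (149.6939697265625, 59.07109832763672), 18.191213607788086)
-71.89978011388096 [-1.5e-03 -5.0e-04 -1.0e+00]
held 222.4744122480683 222.45888634904765 ((535.6580810546875, 139.646240234375), (98.6956787109375, 79.23350524902344), 18.111093521118164)
top base ((496.9573059082031, 294.1300354003906), (51.21071243286133, 58.30218505859375), 18.072303771972656)
```

View pics/w9.png

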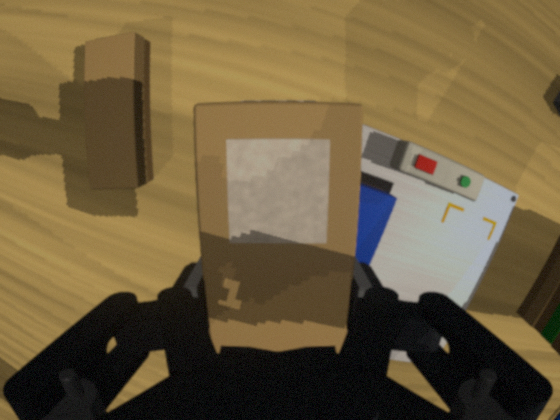

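The base lid is at (85–150, 35–188) and its right wall is also in view, which widens the fit. I'll tighten the height band.

```bash
python3 - <<'E'
from h import *
f=np.load('w9.npz');C=wcloud(f)
for tol in (1.5,2.5,4):
    m=((abs(C[...,2]-44)<tol)&(np.hypot(C[...,0]-544,C[...,1]-312)<95)).astype(np.uint8)
    m=cv2.morphologyEx(cv2.morphologyEx(m,cv2.MORPH_CLOSE,np.ones((3,3))),cv2.MORPH_OPEN,np.ones((3,3)))
    cs=max(cv2.findContours(m,0,2)[0],key=cv2.contourArea).reshape(-1,2);print(tol,linecorners(f,cs,44))
pic=f['p'][15:210,55:175];cv2.imwrite('pics/w9z.png',cv2.resize(pic,None,fx=3,fy=3,interpolation=cv2.INTER_NEAREST)[:,:,::-1])
# picked lid corners on plane
E
```

```text
1.5 ((544.714599609375, 311.3904113769531), (149.7156524658203, 57.45330810546875), 18.395627975463867)
2.5 ((544.8179321289062, 311.079833984375), (149.7156524658203, 58.1079216003418), 18.395627975463867)
4 ((544.8915405273438, 310.81353759765625), (149.70352172851562, 58.83879852294922), 18.31486701965332)
```

View pics/w9z.png

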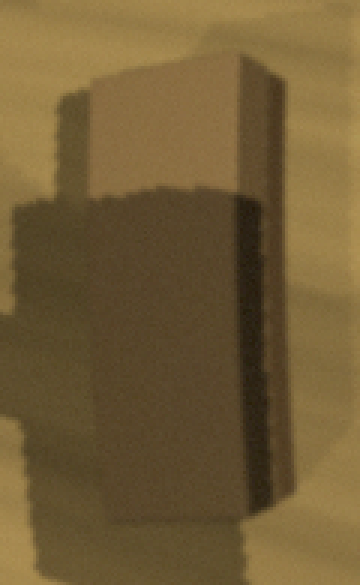

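```bash
python3 - <<'E'
from h import *
f=np.load('w9.npz')
q=np.array([[89,79],[239,52],[248,518],[108,520]])/3.+[55-.33,15-.33]
w=wplane(f,q,44);print(w.round(1),w.mean(0).round(1))
e=[w[1]-w[2],w[0]-w[3],w[0]-w[1],w[3]-w[2]];print([ (np.hypot(*v[:2]).round(1),np.degrees(np.arctan2(v[1],v[0])).round(1)) for v in e])
y=np.radians(18.1);c=np.array([544.9,311.8]);print("tcp",c+0.6*np.array([np.cos(y),np.sin(y)]))
plan([545.4,312,187],108.1)
E
```

```text
[[606.9 362.5  44. ]
 [623.8 308.1  44. ]
 [481.9 262.2  44. ]
 [465.6 314.1  44. ]] [544.6 311.7  44. ]
[(np.float64(149.1), np.float64(17.9)), (np.float64(149.4), np.float64(18.9)), (np.float64(56.9), np.float64(107.2)), (np.float64(54.3), np.float64(107.4))]
tcp [545.47030944 311.98640586]
t 31.9 tcp [512.  131.7 187.1] jaw -71.9 q [ 0.25  0.25  1.88 -0.    1.01  1.5 ] open 0.648 F [-0.1  0.  -2.3]
shift [ 3.3380e+01  1.8025e+02 -6.0000e-02] turn [ 0.0005 -0.0015  0.    ] alt [-2.4000e-03 -7.0000e-04 -3.1416e+00]
```

Base centre is about (544.7,311.8), yaw 18.1°, in agreement with the earlier top view once its usual ~2 mm y offset is allowed for. I'll carry the upper carton over it.

Call:
step_arm(
  rows=[
    [3,15,0,0,-0.001,0,50],
    [9,48,0,0,-0.001,0,50],
    [17,92,0,0,-0.001,0,50],
    [25,134,0,0,-0.001,0,50],
    [31,164,0,0,-0.001,0,50],
    [33.3,180.2,0,0,-0.001,0,50],
    [33.3,180.2,0,0,-0.001,0,50],
    [33.3,180.2,0,0,-0.001,0,50],
  ],
)

```text
clock: 32.9
eef_pos: [545.0, 311.1, 186.9]
tcp_rot: [-1.065, 1.569, -2.321]
contact_force: [1.3, -0.3, -2.7]
opening: 0.644
```

Call:
step_arm(
  rows=[
    [0,0,-20,0,0,0,50],
    [0,0,-45,0,0,0,50],
    [0,0,-70,0,0,0,50],
    [0,0,-90,0,0,0,50],
    [0,0,-104,0,0,0,50],
    [0,0,-104,0,0,0,50],
    [0,0,-104,0,0,0,50],
    [0,0,-104,0,0,0,50],
  ],
)

```text
clock: 33.9
eef_pos: [545.6, 311.4, 83.8]
tcp_rot: [0.232, 1.57, -1.023]
contact_force: [-0.6, -0.0, -2.0]
opening: 0.649
```

```bash
python3 - <<'E'
from h import *
plan([545.4,312,54],108.1)
for n in ["scene","top"]:
    p,d=vision.grab_frame(n);np.savez(n+"6.npz",p=p,d=d)
    z=p[130:240,330:450] if n=="scene" else p[140:250,90:200]
    cv2.imwrite(f"pics/{n}6.png",cv2.resize(z,None,fx=5,fy=5,interpolation=cv2.INTER_CUBIC)[:,:,::-1])
E
```

```text
t 33.9 tcp [545.6 311.4  83.8] jaw -71.91 q [ 0.52  0.52  1.74 -0.    0.88  1.77] open 0.649 F [-0.6 -0.  -2. ]
shift [ -0.15   0.57 -29.83] turn [0.0004 0.0002 0.0002] alt [ 4.0000e-04 -6.0000e-04 -3.1414e+00]
```

View pics/scene6.png

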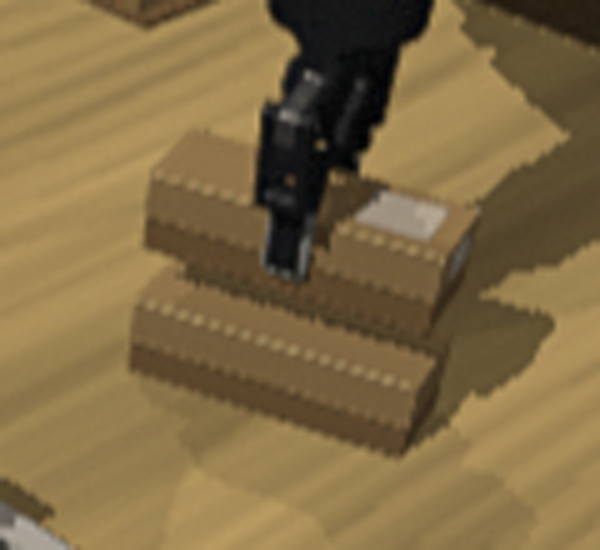

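View pics/top6.png

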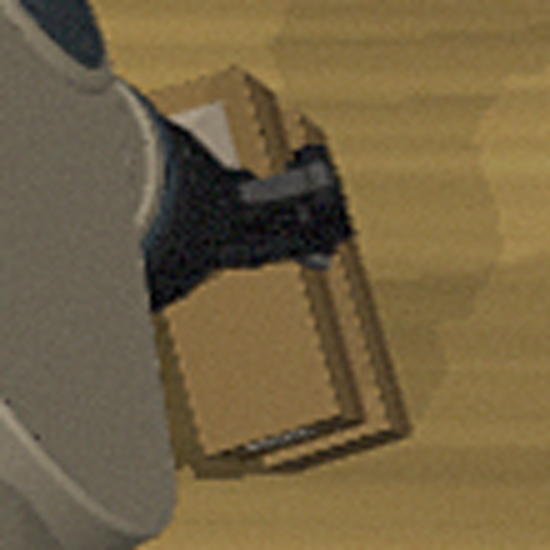

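Both views show the upper carton level and parallel above the base, with a gap of about 30 mm. Lowering.

Call:
step_arm(
  rows=[
    [0,0.3,-6,0,0,0,50],
    [-0.1,0.5,-12,0,0,0,50],
    [-0.1,0.5,-18,0,0,0,50],
    [-0.1,0.5,-23,0,0,0,50],
    [-0.1,0.5,-27,0,0,0,50],
    [-0.1,0.5,-29.5,0,0,0,50],
    [-0.1,0.5,-29.5,0,0,0,50],
    [-0.1,0.5,-29.5,0,0,0,50],
  ],
)

```text
clock: 35.0
eef_pos: [545.4, 311.9, 54.3]
tcp_rot: [-0.04, 1.57, -1.295]
contact_force: [-0.7, 0.8, -2.7]
opening: 0.651
```

```bash
python3 - <<'E'
from h import *
plan([545.4,312,52.6],108.1)
p,d=vision.grab_frame("scene");cv2.imwrite(f"pics/scene7.png",cv2.resize(p[130:240,330:450],None,fx=5,fy=5,interpolation=cv2.INTER_CUBIC)[:,:,::-1])
E
```

```text
t 35.0 tcp [545.4 311.9  54.3] jaw -71.91 q [ 0.52  0.56  1.75 -0.    0.83  1.77] open 0.651 F [-0.7  0.8 -2.7]
shift [ 0.02  0.11 -1.66] turn [0.0005 0.0001 0.0002] alt [ 2.0000e-04 -7.0000e-04 -3.1414e+00]
```

View pics/scene7.png

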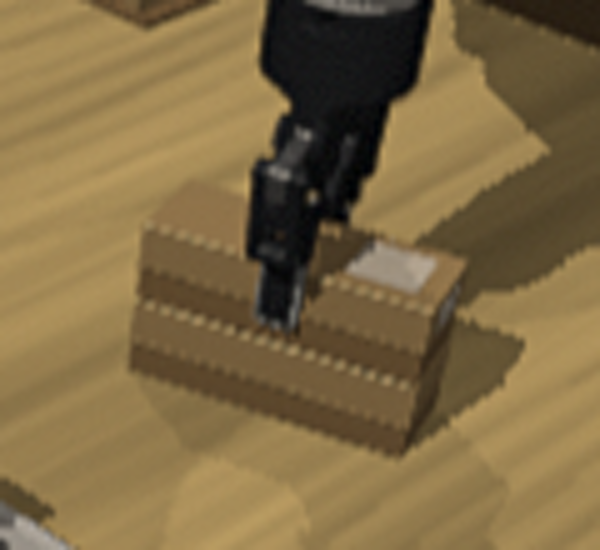

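```bash
python3 - <<'E'
import cv2
p=cv2.imread('pics/scene7.png')
a=p[180:480,110:310];b=p[180:480,300:500]
import numpy as np
cv2.imwrite('pics/scene7z.png',cv2.resize(np.hstack([a,b]),None,fx=1.9,fy=1.9,interpolation=cv2.INTER_CUBIC))
E
```

```text
(no output)
```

View pics/scene7z.png

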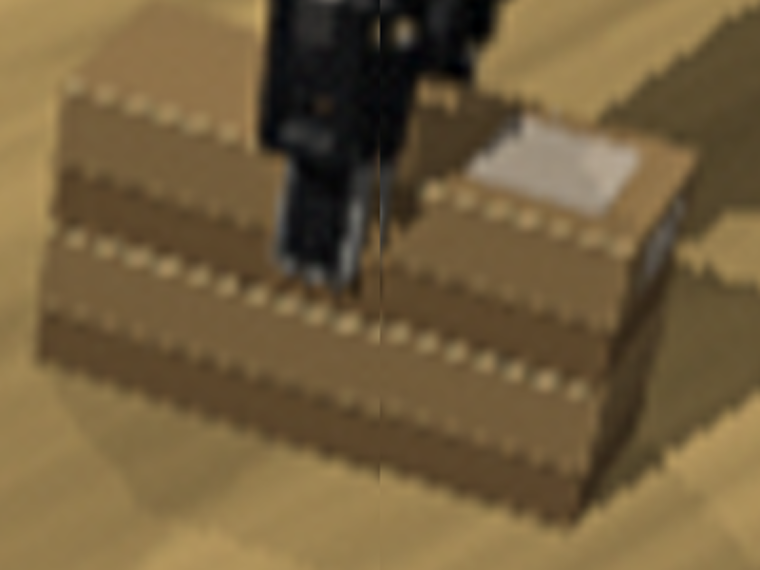

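```bash
python3 - <<'E'
from h import *
def px(x,y,right):
    x=x/1.9;y=y/1.9
    X=(x-200+300) if right else x+110
    return [(X+.5)/5-.5+330,(y+180+.5)/5-.5+130]
zt=54.3-8.6+44
L=[px(38,360,0),px(48,233,0),px(64,85,0)];Rr=[px(575,522,1),px(592,387,1),px(631,247,1)]
for q in (L,Rr):
    w=[plane('scene',[a],z)[0] for a,z in zip(q,(0,44,zt))];print(np.round(w,1))
    v=w[2]-w[1];y=np.radians(18.1);print("upper-base along,lat",(v[:2]@[np.cos(y),np.sin(y)]).round(1),(v[:2]@[-np.sin(y),np.cos(y)]).round(1))
y=np.radians(18.1)
for c in((-75,-28),(75,-28)):
    e=np.array([[np.cos(y),-np.sin(y)],[np.sin(y),np.cos(y)]])@c+[544.8,311.8];print("expected",e)
E
```

```text
[[484.9 265.2   0. ]
 [485.8 261.1  44. ]
 [484.3 261.6  89.7]]
upper-base along,lat -1.3 0.9
[[623.9 315.1   0. ]
 [622.1 311.6  44. ]
 [625.6 309.2  89.7]]
upper-base along,lat 2.6 -3.4
expected [482.21026016 261.88482729]
expected [624.7876199  308.48629174]
```

The hand-picked scene corners put the upper carton within about 1 mm of the base in the mean (0.6, -1.2), with roughly 2–3 mm of pick noise. I rely on the wrist and top fits, both 18.0–18.4°. Seating.

Call:
step_arm(
  rows=[
    [0,0.2,-0.5,0,0,0,50],
    [0,0.2,-1,0,0,0,50],
    [0,0.2,-1.4,0,0,0,50],
    [0,0.2,-1.7,0,0,0,50],
    [0,0.2,-2,0,0,0,50],
    [0,0.2,-2,0,0,0,50],
    [0,0.2,-2,0,0,0,50],
    [0,0.2,-2,0,0,0,50],
  ],
)

```text
clock: 36.05
eef_pos: [545.4, 312.1, 52.8]
tcp_rot: [0.206, 1.57, -1.049]
contact_force: [-3.4, -1.9, 5.8]
opening: 0.648
```

Seated (5.8 N). Release and rise.

Call:
step_arm(
  rows=[
    [0,0,0,0,0,0,60],
    [0,0,0,0,0,0,75],
    [0,0,0,0,0,0,85],
    [0,0,0,0,0,0,85],
    [0,0,10,0,0,0,85],
    [0,0,30,0,0,0,85],
    [0,0,60,0,0,0,85],
    [0,0,100,0,0,0,85],
  ],
)

```text
clock: 37.05
eef_pos: [545.1, 311.9, 154.6]
tcp_rot: [-0.36, 1.57, -1.615]
contact_force: [2.2, -0.4, -0.4]
opening: 0.995
```

Call:
step_arm(
  rows=[
    [-8,-20,25,0,0,0,85],
    [-16,-60,50,0,0,0,85],
    [-24,-110,75,0,0,0,85],
    [-30,-160,90,0,0,0,85],
    [-30,-170,90,0,0,0,85],
    [-30,-170,90,0,0,0,85],
    [-30,-170,90,0,0,0,85],
    [-30,-170,90,0,0,0,85],
  ],
)

```text
clock: 38.05
eef_pos: [515.0, 143.0, 244.2]
tcp_rot: [-1.312, 1.57, -2.565]
contact_force: [0.6, 0.5, 0.9]
opening: 0.995
```

```bash
python3 - <<'E'
from h import *
wgrab('10')
f=np.load('w10.npz');C=wcloud(f)
for tol in (1.5,3):
    m=((abs(C[...,2]-88)<tol)&(np.hypot(C[...,0]-544,C[...,1]-312)<110)).astype(np.uint8)
    m=cv2.morphologyEx(m,cv2.MORPH_CLOSE,np.ones((3,3)));m=cv2.morphologyEx(m,cv2.MORPH_OPEN,np.ones((3,3)))
    cs=max(cv2.findContours(m,0,2)[0],key=cv2.contourArea).reshape(-1,2);print(tol,linecorners(f,cs,88))
for n in ["top","scene"]:
    p,d=vision.grab_frame(n);np.savez(n+"8.npz",p=p,d=d)
    z=p[120:250,80:280] if n=="top" else p[130:300,200:450]
    cv2.imwrite(f"pics/{n}8.png",cv2.resize(z,None,fx=4 if n=="top" else 3,fy=4 if n=="top" else 3,interpolation=cv2.INTER_CUBIC)[:,:,::-1])
    if n=="top":
        C=cloud(n,d)
        m=((abs(C[...,2]-87)<5)&(C[...,1]>150)&(C[...,0]>400)).astype(np.uint8);m=cv2.morphologyEx(m,cv2.MORPH_OPEN,np.ones((3,3)))
        cs=max(cv2.findContours(m,0,2)[0],key=cv2.contourArea).reshape(-1,2);print("top upper",np.median(C[m>0][:,2]),cv2.minAreaRect(plane(n,cs,88)[:,:2].astype(np.float32)))
E
```

```text
t 38.05 tcp [515.  143.  244.2] qv 0.003
1.5 ((544.3853759765625, 310.8911437988281), (150.69107055664062, 57.418399810791016), 18.164318084716797)
3 ((544.4884643554688, 310.5986328125), (150.69215393066406, 58.047584533691406), 18.09621238708496)
top upper 86.99547664901559 ((510.6483459472656, 298.7248840332031), (80.82591247558594, 58.043983459472656), 18.069684982299805)
```

View pics/top8.png

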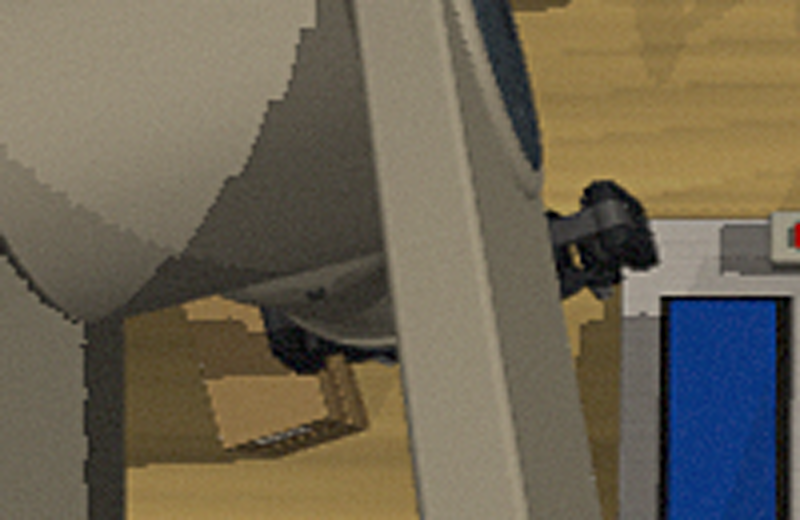

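View pics/scene8.png

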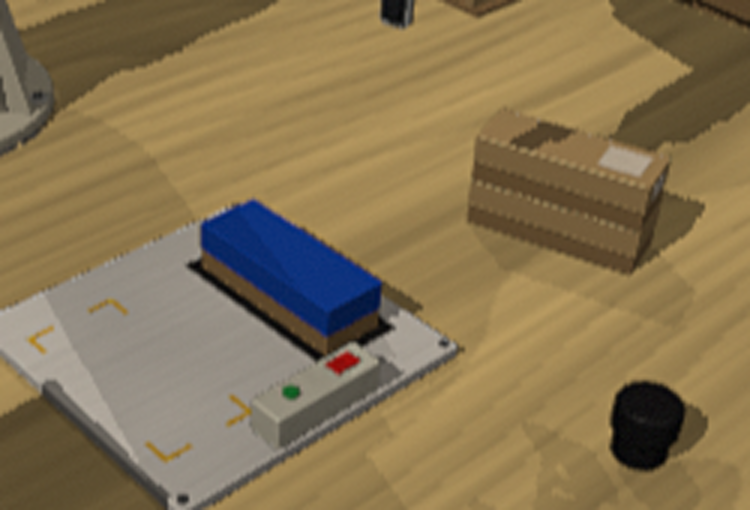

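View pics/w10.png

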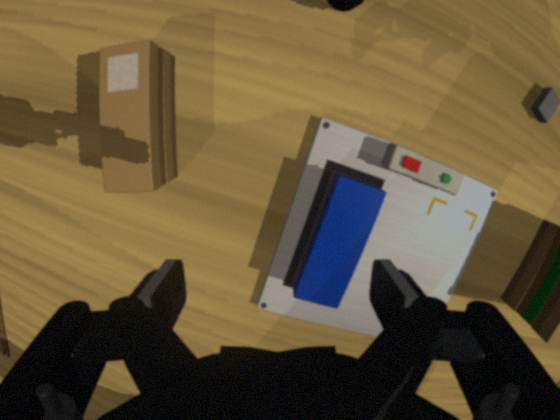

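The pile is straight: upper lid at (544.4,310.9), yaw 18.2°, against the base at (544.7,311.4), yaw 18.4°, measured the same way. I'll retreat for a clear overhead check of the pad.

Call:
step_arm(
  rows=[
    [-10,-50,10,0,0,0,85],
    [-22,-105,20,0,0,0,85],
    [-36,-160,30,0,0,0,85],
    [-52,-215,40,0,0,0,85],
    [-70,-272,45,0,0,0,85],
    [-90,-328,45,0,0,0,85],
    [-115,-384,45,0,0,0,85],
    [-140,-430,45,0,0,0,85],
  ],
)

```text
clock: 39.2
eef_pos: [374.2, -289.2, 289.3]
tcp_rot: [-0.797, 1.57, -2.051]
contact_force: [0.2, 0.7, 0.8]
opening: 0.997
```

Call:
step_arm(
  rows=[
    [-10,-40,0,0,0,0,85],
    [-25,-85,0,0,0,0,85],
    [-40,-130,0,0,0,0,85],
    [-40,-150,0,0,0,0,85],
    [-40,-150,0,0,0,0,85],
    [-40,-150,0,0,0,0,85],
    [-40,-150,0,0,0,0,85],
    [-40,-150,0,0,0,0,85],
  ],
)

```text
clock: 40.2
eef_pos: [334.6, -438.5, 289.5]
tcp_rot: [-0.527, 1.57, -1.781]
contact_force: [0.5, -1.1, -0.3]
opening: 0.994
```

```bash
python3 - <<'E'
from h import *
s,P,R=state();print(s["clock"],P.round(1))
for n in ["top","scene"]:
    p,d=vision.grab_frame(n);np.savez(n+"9.npz",p=p,d=d);C=cloud(n,d);hsv=cv2.cvtColor(p,cv2.COLOR_RGB2HSV)
    k=((cv2.inRange(hsv,(105,120,30),(130,255,255))>0)&(abs(C[...,2]-56)<5)&(abs(C[...,1]-58)<60)).astype(np.uint8)
    cs=max(cv2.findContours(k,0,2)[0],key=cv2.contourArea).reshape(-1,2);print(n,"blue",np.median(C[k>0][:,2]),cv2.minAreaRect(plane(n,cs,56)[:,:2].astype(np.float32)))
    for z,c in ((88,5),):
        m=((abs(C[...,2]-z+1)<c)&(C[...,1]>180)&(C[...,0]>400)).astype(np.uint8);m=cv2.morphologyEx(m,cv2.MORPH_OPEN,np.ones((3,3)))
        cs=max(cv2.findContours(m,0,2)[0],key=cv2.contourArea).reshape(-1,2);print(n,"upper",cv2.minAreaRect(plane(n,cs,z)[:,:2].astype(np.float32)))
z=p=np.load("top9.npz")["p"][140:290,90:370];cv2.imwrite("pics/top9.png",cv2.resize(z,None,fx=2.8,fy=2.8,interpolation=cv2.INTER_CUBIC)[:,:,::-1])
z=np.load("top9.npz")["p"][180:285,225:305];cv2.imwrite("pics/top9p.png",cv2.resize(z,None,fx=5.5,fy=5.5,interpolation=cv2.INTER_CUBIC)[:,:,::-1])
E
```

```text
40.2 [ 334.6 -438.5  289.5]
top blue 55.06535931211158 ((474.658447265625, 57.685264587402344), (149.07623291015625, 56.08013153076172), 0.6691822409629822)
top upper ((544.0001220703125, 309.5894775390625), (151.40960693359375, 58.024051666259766), 17.970735549926758)
scene blue 55.16603354141671 ((479.7999267578125, 55.34049987792969), (60.98721694946289, 154.75633239746094), 89.67867279052734)
scene upper ((550.28857421875, 307.4843444824219), (150.8513946533203, 64.24708557128906), 17.697969436645508)
```

View pics/top9.png

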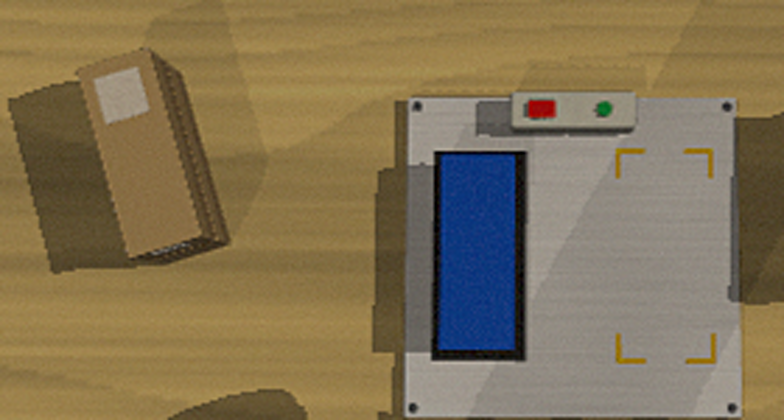

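View pics/top9p.png

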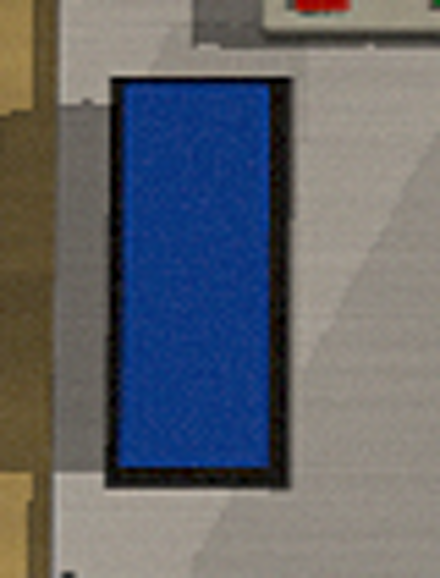

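The top view shows the blue carton inside the pad with margins all round, and the upper carton square on the base. From this one camera, blue reads (474.7,57.7) against the pad at (474.5,58.5), and upper reads (544.0,309.6) at 17.97° against the base at (544.2,309.9) at 18.0°. I'll hand the job in.

```bash
python3 -c "
from h import *
print(order.sign_off())"
```

```text
the job is handed in; nothing more can be done
None
```

The job is done and handed in at about 40 s. I parked the upper carton in the yellow-marked bay, laid the blue-lidded carton on the black pad, and put the upper carton back on the base carton. The gripper is open and clear of everything.

**Last checks, overhead camera:**

| Check | Measured | Target | Difference |
|---|---|---|---|
| Blue carton on pad: centre | (474.7, 57.7) | pad (474.5, 58.5) | under 1 mm |
| Blue carton on pad: yaw | 0.67° | pad 0.25° | about 0.4° |
| Upper carton on base: centre | (544.0, 309.6) | base (544.2, 309.9) | under 0.5 mm |
| Upper carton on base: yaw | 17.97° | base 18.0° | under 0.1° |

The wrist camera agreed on the upper carton to within 0.6 mm and 0.3°. The blue lid read 56 mm high, which is flat on the board.

**Checks that disagreed or are missing:**
- **Scene-camera fits:** its rectangle fits ran 2 to 6 mm off in position and 4 to 8 mm too wide, because they also take in the side walls. I did not use them for placing.
- **Hand-picked scene corners:** just before seating the upper carton, these suggested up to about 3 mm of misalignment at one end. That is within the picking noise, and the later fits did not confirm it.
- **Early corner heights:** heights triangulated from two close wrist views came out 1 to 15 mm low, so I took heights from depth and from the known carton sizes.
- **Base carton:** I measured its full pose only after lifting the blue carton off, so I did not check whether it shifted during that lift. I did not re-measure its own pose after the upper carton went back on, because the lid was covered.

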